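Open the screw-capped wash pot, load the dirty bearings and pump the rinse pedal

ROBOT

A 6-joint arm with a two-finger parallel gripper is mounted at the origin on the work surface. World frame = base frame: x ahead of the robot, y to its left, z up, the work surface at z = 0. Lengths are in m, angles in rad, forces in N, time in s.
With the tool pointing down it reaches from about 0.4 to 0.925 m from the base axis. Payload 3.4 kg.
Tool frame: the origin (TCP) lies midway between the tips of the shut fingers; the grasp point (between the pads) lies 19 mm behind it; z points along the fingers, x is the direction in which the jaws open and shut, and the axes are right-handed (so a half turn about z gives the same grasp; the last joint's range is limited). The gripper opens to 85 mm and grips with 20 to 120 N. Pads are 22 mm wide; open, the fingers measure 114 mm over their backs; the gripper's body (76 mm by 85 mm) begins 54 mm behind the grasp point. The pads swing forward as they close: fully open they stand 13 mm farther back than shut.
Start: joints at [1.101, 0.307, 1.506, -0, 1.328, -0.073], TCP at [0.222, 0.53, 0.231] pointing down, gripper open.
Joint ranges: [-3.12, 3.12], [-1.05, 2.28], [0.14, 2.33], [-1.42, 4.57], [0.1, 2.73], [-2.68, 2.68]. Speed limits (rad/s): [2.57, 2.57, 3.14, 3.14, 3.14, 3.14].

INTERFACE

Orientations are given as a unit quaternion [w, x, y, z].
In Python, from workcell import monitor, capture, ctrl gives the robot as it stands. The module is installed in compiled form; this text tells all that it offers.
- The arm moves only by the tool apply_moves, never from a script. Its argument "rows" is a list of rows, each an object of numbers: "dx", "dy", "dz": the shift along the tool's x, y, z in m; "roll": the turn about the tool's z in rad; "claw": the opening, from 0 (shut) to 1 (fully open). A call has 1 to 10 rows; each row is the pose to reach, as a shift and turn from the pose measured when the call began, along the tool's axes at that moment; what a row does not reach only later rows make up. A row lasts 1/10 s, in which the tool goes at most 50 mm and 8.59 degrees, less where a joint would pass 70% of its speed; a pose out of reach is approached as far as the arm can. A call with a gripper value outside its range is refused whole. The fingers move at their own pace and stop on an object; the grip force is fixed at half the most. Time passes only in rows, so rows that repeat a pose let the fingers close. It gives the time, the measured TCP pose, the force and the opening at its end, in the units of the state.
- monitor.observe(): the state, without advancing time (a new reading comes with each control period).
- capture(name): name is "side" or "top"; returns a dict with "image" (384x512x3 uint8, blue, green, red), "depth" (384x512 float32, m along the optical axis (not along the pixel's ray), 0 where there is no reading), "camera_matrix" (3x3 intrinsics, pixels), "rvec" (rotation vector, rad) and "tvec" (3), from world to camera coordinates, as OpenCV has them. Camera axes: x right, y down, z forward; pixel columns grow to the right and rows downward; lengths in m; the calibration is good to about 2 mm. A picture is of the moment at which its call begins.
- ctrl.job_done(): hands the job in, once; it reports no verdict.
The state is a dict: "time_s": time; "joint_positions": joint angles; "qvel": joint speeds; "joint_torque": joint torques, N m; "ee_pos": TCP position; "ee_rot": TCP orientation; "contact_force": force on the tool from outside, world axes, zero at the start; "wrist_torque": the same for the moment, N m; "gripper_width": finger opening in m.
Only numpy, scipy, OpenCV 4.12 (cv2) and the standard library are available. Lean on these libraries where they do the work, as an engineer would, in place of code of your own. Each camera call takes 0.05 s, during which the arm holds its last target. There are 200 camera calls.

TASK

Unscrew the cap of the wash pot (anticlockwise, a good two turns until the thread lets go), lift it off and stand it, knob up, in the middle of the round cork mat. Then put every bearing that lies on the worktop into the open pot, and only after that pump the pot's pedal two full strokes: each time all the way down to its stop, held there a moment, then let right up again. Leave everything else on the bench where it is: the blue wheel, the two risers, the saucer and the T-tool.

Things in the scene. Friction and masses are not known exactly. Their poses are not given: they have to be found in the camera images.
- cap: Grey plastic screw cap, screwed home on the wash pot at the start: ribbed skirt 87 mm across, 26 mm tall, open below with three small lugs inside; on it a 4 mm disc and a plain round knob 40 mm across, 32 mm tall (62 mm in all); 110 to 180 g. Origin: centre of the skirt's underside (26 mm below the pot's rim when home); z up its axis.
- cap_knob (a point): Point on the cap's axis halfway up its knob, 46 mm above the cap's origin. Right-hand thread: turned anticlockwise from above (yaw growing) the cap climbs 8 mm a turn and comes free after about 2 turns (12.3 to 13 rad of the cap itself; a grip may slip a little), 16 mm up; until then pulling only loads the thread. Let go part way, it stays. It turns lightly.
- pot_mouth (a point): Centre of the wash pot's rim, level with its top edge, 125 mm above the worktop. The pot is a fixed upright steel tube, 62 mm inside, 68 mm outside (77 mm over its thread), its floor 75 mm below the rim, on a grey round foot 98 mm across and 45 mm tall.
- station: The fixed rinse station that carries pot and pedal: dark steel base plate 140 mm (x) by 260 mm (y), 12 mm thick. Origin: centre of its underside, on the worktop. The pot's axis stands 80 mm from it to its +y, the pedal runs along its x, 80 mm to its -y, front end to -x; a small pump cylinder with a rod (up to 130 mm tall) stands between them at the rear.
- pedal (a joint): Angle of the spring pedal on the same base plate, beside the pot: 0 up at rest, grows as its front end is pressed down, 0.30 at its stop, where it lies level. It springs back by itself; its rubber pad needs about 2 N to start and 8 N to hold at the stop.
- pedal_pad (a point): Top centre of the pedal's black rubber pad (50 by 50 mm), near the front end of the 130 by 56 mm aluminium pedal plate; 105 mm from the hinge; about 72 mm above the worktop at rest, 41 mm at the stop. It moves with the pedal.
- pedal_hinge (a point): Centre of the pedal's hinge pin, which lies level across the pedal's rear end, 35 mm above the worktop.
- mat: Round cork mat, 130 mm across, 4 mm thick, fixed on the worktop. Origin: centre of its underside, on the worktop.
- bearing0: A ball bearing with a steel outer ring and grey seals, 35 mm across, 11 mm thick, 45 g, lying flat on the worktop at the start. Origin: centre of its underside. Between two and four bearings are present; an absent one reads None from the start.
- bearing1: A ball bearing with a steel outer ring and grey seals, 35 mm across, 11 mm thick, 45 g, lying flat on the worktop at the start. Origin: centre of its underside. Between two and four bearings are present; an absent one reads None from the start.
- bearing2: A ball bearing with a steel outer ring and grey seals, 35 mm across, 11 mm thick, 45 g, lying flat on the worktop at the start. Origin: centre of its underside. Between two and four bearings are present; an absent one reads None from the start.
- bearing3: A ball bearing with a steel outer ring and grey seals, 35 mm across, 11 mm thick, 45 g, lying flat on the worktop at the start. Origin: centre of its underside. Between two and four bearings are present; an absent one reads None from the start.
- wheel: Bystander: blue urethane wheel, 52 mm across, 32 mm tall, lying flat. Origin: centre of its underside.
- riser0: Bystander: aluminium riser plate, 80 (x) by 55 (y) by 12 mm. Origin: centre of its underside.
- riser1: Bystander: a second aluminium riser plate, the same size.
- saucer: Bystander: white ceramic saucer of axle nuts, 110 mm across, 15 mm tall. Origin: centre of its underside.
- ttool: Bystander: steel T-tool lying flat, 170 mm long (x) with a 90 mm crossbar (y) at its +x end, 16 mm tall. Origin: underside, mid-shaft.
Not all that is in view belongs to the job. What is shaped like the bearing0 but orange or purple is not meant. Leave any orange or yellow look-alike of the bearing1 alone.

How it is judged:
On the way, in this order (a step that is already met when the one before it is completed fails the run):
1. the cap is unscrewed, off the pot and standing knob up on the cork mat (horizontal distance between cap and mat below 0.035 m and z of cap in the frame of mat below 0.008 m and angle between cap's own z axis and vertical below 0.1 rad and z of cap_knob in the frame of mat above 0.04 m), for 0.2 s.
2. every bearing is in the pot (horizontal distance between each of bearing0, bearing1, bearing2, bearing3 and pot_mouth below 0.031 m and z of bearing0 in the frame of pot_mouth between -0.085 and -0.012 m and z of bearing1 in the frame of pot_mouth between -0.085 and -0.012 m and z of bearing2 in the frame of pot_mouth between -0.085 and -0.012 m and z of bearing3 in the frame of pot_mouth between -0.085 and -0.012 m), for 0.2 s.
3. the pedal is pressed to its stop and held a moment (value of joint pedal above 0.27 rad), for 0.2 s.
4. the pedal is let right up (value of joint pedal below 0.04 rad), for 0.1 s.
5. the pedal is pressed to its stop a second time and held a moment (value of joint pedal above 0.27 rad), for 0.2 s.
At the end, for the whole second after the job is handed in: The cap stands upright (within 0.1 rad) on the cork mat, its axis within 35 mm of the mat's centre, at rest; every bearing present lies in the pot, at least 12 mm below its rim; the pedal is up (below 0.04 rad) (all of step 1 and all of step 2 and value of joint pedal below 0.04 rad and linear speed of cap below 0.02 m/s and linear speed of each of bearing0, bearing1, bearing2, bearing3 below 0.03 m/s); the robot touches nothing.
It fails at once if a bystander is pushed more than 30 mm: wheel (distance of wheel from where it was at the start of the episode above 0.03 m).
It fails at once if a bystander is pushed more than 30 mm: riser0 (distance of riser0 from where it was at the start of the episode above 0.03 m).
It fails at once if a bystander is pushed more than 30 mm: riser1 (distance of riser1 from where it was at the start of the episode above 0.03 m).
It fails at once if a bystander is pushed more than 30 mm: saucer (distance of saucer from where it was at the start of the episode above 0.03 m).
It fails at once if a bystander is pushed more than 30 mm: ttool (distance of ttool from where it was at the start of the episode above 0.03 m).
Of bearing0, bearing1, bearing2, bearing3 only 2 to 4 are there at a start; the rules pass over those that are not, and their reading is None.
At some moment in a run one of bearing0, bearing1, bearing2, bearing3 may be knocked a few centimetres aside while the robot is not near it.
It also fails if it takes over 210 s, if anything falls off the work surface, if the arm or the gripper's body presses on something with over 40 N, if the wrist force passes 120 N, or if a joint passes its speed limit or range.

## Working session

There is one attempt and no reset: what is moved stays moved. The work goes in short steps, Python scripts to look and compute and a tool call to move; the robot and the scene stay as the last step left them, time stands still between calls to the robot, and variables do not carry over. Pictures are saved under pics/ and viewed, on a budget of 14 in all, crops included, one or two more only if the job needs it, and the job is handed in when it is done.

Besides the shell and the picture viewer there is one more tool, called after "Request:" by a JSON object that holds its "method" and its "body". apply_moves: Moves the arm, as the interface text tells. Its arguments: {"type":"object","properties":{"rows":{"type":"array","items":{"type":"object","properties":{"dx":{"type":"number"},"dy":{"type":"number"},"dz":{"type":"number"},"roll":{"type":"number"},"claw":{"type":"number"}}}}},"required":["rows"]}

```bash
mkdir -p pics; cat > h.py <<'E'
import numpy as np, cv2
from workcell import monitor, capture, ctrl
def shot(cam,name=None):
    c=capture(cam); c['R']=cv2.Rodrigues(np.array(c['rvec'],float))[0]
    if name: cv2.imwrite('pics/%s.png'%name,c['image'])
    return c
def cloud(c):
    d=c['depth']; K=np.array(c['camera_matrix']); v,u=np.mgrid[:d.shape[0],:d.shape[1]]
    P=np.stack([(u-K[0,2])/K[0,0]*d,(v-K[1,2])/K[1,1]*d,d],-1)-np.ravel(c['tvec'])
    W=P@c['R']; W[d==0]=np.nan; return W
def px(c,p): return cv2.projectPoints(np.array([p],float),np.array(c['rvec'],float),np.array(c['tvec'],float),np.array(c['camera_matrix']),None)[0].ravel()
def state():
    s=monitor.observe(); q=s['ee_rot']; from scipy.spatial.transform import Rotation as R
    M=R.from_quat([q[1],q[2],q[3],q[0]]).as_matrix(); return s,M
def tool(target):
    s,M=state(); return np.round(M.T@(np.array(target)-s['ee_pos']),4)
E
python3 - <<'E'
from h import *
for n in('top','side'):
    c=shot(n,n+'0'); np.savez(n+'0.npz',**c)
    print(n,c['R'].T@-np.ravel(c['tvec']))
s,M=state();print(s);print(M.round(3))
E
```

```text
top [ 0.4481129  -0.03011909  1.16101149]
side [-0.10529052 -0.77395548  0.80548889]
{'time_s': 0.1, 'joint_positions': array([ 1.10050039e+00,  3.07476487e-01,  1.50753640e+00,  1.66040509e-05,
        1.32839615e+00, -7.35081154e-02]), 'qvel': array([ 4.27182595e-04, -1.57325632e-03, -1.64406416e-03, -5.96393782e-05,
        1.82204774e-03, -1.17160772e-03]), 'joint_torque': array([ 1.01742182e-03, -4.58530855e+01, -2.52609068e+01, -2.07219923e-04,
        5.59631560e-03, -2.16206615e-05]), 'ee_pos': array([0.22195229, 0.52976231, 0.23048798]), 'ee_rot': array([ 4.39108400e-04,  8.32604430e-01,  5.53867347e-01, -7.95022184e-04]), 'contact_force': array([ 0.23003049, -0.57052248,  0.03011648]), 'wrist_torque': array([-0.02693871, -0.00221454,  0.00754299]), 'gripper_width': 0.08530809705775981}
[[ 0.386  0.922 -0.001]
 [ 0.922 -0.386 -0.002]
 [-0.002 -0.    -1.   ]]
```

View pics/top0.png

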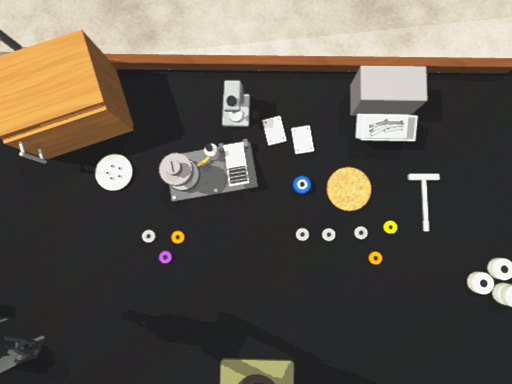

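View pics/side0.png

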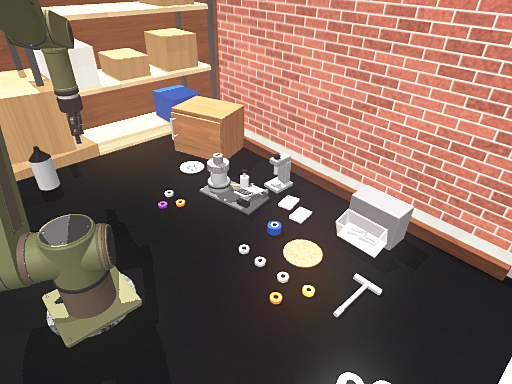

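Top view: the pot and cap are at about (178,170), the pedal pad at (238,175) and the mat at (349,188). Grey bearings are at (148,236), (302,234), (328,234) and (361,233). The orange, purple and yellow rings are decoys. The side view agrees.

```bash
cat >> h.py <<'E'
def bearings(c):
    W=cloud(c); im=c['image'].astype(int); sat=im.max(2)-im.min(2)
    m=((W[...,2]>0.004)&(W[...,2]<0.02)&(W[...,0]<0.9)).astype(np.uint8)
    n,l,st,ce=cv2.connectedComponentsWithStats(m)
    out=[]
    for i in range(1,n):
        if st[i,4]<40: continue
        k=l==i; p=W[k]; lo,hi=np.percentile(p,2,0),np.percentile(p,98,0)
        out.append((ce[i].round(1),st[i,4],((lo+hi)/2).round(4),(hi-lo).round(3),np.median(sat[k])))
    return out
E
python3 - <<'E'
from h import *
c=dict(np.load('top0.npz')); W=cloud(c)
for b in bearings(c): print(*b)
def box(m,name):
    p=W[m]; lo,hi=np.percentile(p,1,0),np.percentile(p,99,0); print(name,((lo+hi)/2).round(4),(hi-lo).round(4),np.median(p,0).round(4),len(p))
u,v=np.meshgrid(range(512),range(384))
z=W[...,2]; near=lambda a,b,r:(abs(u-a)<r)&(abs(v-b)<r)
box(near(176,165,30)&(z>.15)&(z<.17),'knob'); box(near(176,170,30)&(z>.12)&(z<.135),'skirt')
hsv=cv2.cvtColor(c['image'],cv2.COLOR_BGR2HSV)
box(near(349,188,30)&(hsv[...,1]>60)&(hsv[...,2]>100),'mat')
box(near(302,184,14)&(z>.02)&(z<.04),'wheel')
pm=near(238,178,14)&(c['image'].max(2)<60)&(z>.04); box(pm,'pad')
pl=near(238,165,30)&(z>.03)&(z<.09)&(u>222)
box(pl,'pedal')
rect=near(212,170,55)&(z>.008)&(z<.016); pts=W[rect][:,:2].astype(np.float32); print(cv2.minAreaRect(pts*1000))
im=cv2.resize(c['image'][130:215,150:270],None,fx=6,fy=6,interpolation=cv2.INTER_CUBIC); cv2.imwrite('pics/crop.png',im)
for r in range(146,190,3): print(r,W[r,238].round(3),c['image'][r,238], W[r,230].round(3))
E
```

```text
[238.8 115. ] 365 [0.8272 0.077  0.013 ] [0.095 0.079 0.014] 4.0
[ 68.2 115.7] 72 [0.8056 0.5865 0.012 ] [0.066 0.177 0.009] 97.5
[ 95.7 139.6] 198 [0.7492 0.517  0.0121] [0.152 0.247 0.015] 66.0
[274.3 130.2] 479 [ 0.7679 -0.0395  0.0112] [0.081 0.061 0.01 ] 0.0
[384.9 132.6] 257 [ 0.7706 -0.3722  0.0124] [0.033 0.123 0.014] 2.0
[302.6 139.5] 486 [ 0.7401 -0.1258  0.0116] [0.078 0.058 0.01 ] 0.0
[217.3 177.9] 1778 [0.632  0.1376 0.0115] [0.151 0.24  0.01 ] 3.0
[196.2 155.6] 209 [0.6844 0.1978 0.0109] [0.036 0.067 0.01 ] 5.0
[113.6 171.7] 872 [0.6322 0.4398 0.0104] [0.099 0.099 0.012] 0.0
[347.7 189.1] 673 [ 0.5944 -0.2637  0.0066] [0.117 0.116 0.005] 122.0
[424.4 193.7] 446 [ 0.5589 -0.4837  0.0121] [0.162 0.082 0.014] 4.0
[390.3 226.9] 130 [ 0.4815 -0.3843  0.0102] [0.036 0.033 0.012] 240.0
[360.8 232.4] 122 [ 0.4644 -0.2975  0.0112] [0.032 0.032 0.01 ] 8.0
[302.3 234.2] 112 [ 0.4568 -0.1275  0.0107] [0.029 0.032 0.008] 7.0
[328.5 234.2] 122 [ 0.4575 -0.2037  0.0101] [0.031 0.033 0.011] 7.0
[148.7 235.8] 116 [0.4436 0.3249 0.0105] [0.031 0.032 0.01 ] 8.0
[177.8 236.7] 112 [0.4427 0
[... 764 characters left out ...]
t call last):
  File "<stdin>", line 12, in <module>
  File "<stdin>", line 5, in box
    return _quantile_unchecked(
        a, q, axis, out, overwrite_input, method, keepdims, weights)
    return _ureduce(a,
                    func=_quantile_ureduce_func,
    ...<5 lines>...
                    overwrite_input=overwrite_input,
                    method=method)
    r = func(a, **kwargs)
    result = _quantile(arr,
                       quantiles=q,
    ...<2 lines>...
                       out=out,
                       weights=wgt)
    slices_having_nans = np.isnan(arr[-1, ...])
                                  ~~~^^^^^^^^^
IndexError: index -1 is out of bounds for axis 0 with size 0
```

```bash
python3 - <<'E'
from h import *
c=dict(np.load('top0.npz')); W=cloud(c); z=W[...,2]; im=c['image'].astype(int)
u,v=np.meshgrid(range(512),range(384))
hsv=cv2.cvtColor(c['image'],cv2.COLOR_BGR2HSV)
m=(abs(u-349)<32)&(abs(v-188)<32)&(hsv[...,1]>60)&(hsv[...,2]>100)&(u-349>-28)
p=np.argwhere(m).astype(np.float32)[:,::-1].copy(); (cu,cv),r=cv2.minEnclosingCircle(p)
print('mat px',cu,cv,r, W[int(cv),int(cu)], np.nanmax(W[m],0)/2+np.nanmin(W[m],0)/2)
ms=(abs(u-212)<55)&(abs(v-172)<35)&(z>.008)&(z<.016)
r=cv2.minAreaRect((W[ms][:,:2]*1000).astype(np.float32)); print(r)
for q in range(140,196,3): print(q,W[q,234].round(3),im[q,234],W[q,240].round(3),im[q,240])
cv2.imwrite('pics/crop.png',cv2.resize(c['image'][130:215,150:270],None,fx=6,fy=6,interpolation=2))
E
```

```text
mat px 348.3866271972656 188.655517578125 22.71562385559082 [ 5.96181020e-01 -2.63628213e-01 -1.06853967e-04] [ 0.59501628 -0.26531896  0.00441955]
((639.2916870117188, 146.38986206054688), (140.13893127441406, 259.30438232421875), 10.530261039733887)
140 [ 0.738  0.082 -0.001] [42 41 43] [ 0.739  0.064 -0.003] [39 38 40]
143 [0.719 0.078 0.041] [178 189 187] [0.719 0.06  0.039] [246 250 249]
146 [0.709 0.077 0.043] [246 247 247] [0.71  0.06  0.043] [246 247 247]
149 [0.701 0.077 0.041] [246 247 247] [0.701 0.06  0.041] [246 247 247]
152 [0.691 0.077 0.045] [246 247 247] [0.691 0.059 0.046] [246 247 247]
155 [0.681 0.076 0.05 ] [246 247 247] [0.681 0.059 0.049] [246 247 247]
158 [0.672 0.076 0.05 ] [246 247 247] [0.671 0.058 0.054] [246 247 247]
161 [0.663 0.075 0.053] [246 247 247] [0.663 0.058 0.055] [246 247 247]
164 [0.653 0.074 0.057] [247 247 247] [0.652 0.057 0.063] [248 248 249]
167 [0.643 0.074 0.064] [148 153 160] [0.643 0.056 0.065] [119 123 127]
170 [0.635 0.074 0.062] [81 84 85] [0.634 0.056 0.066] [76 80 80]
173 [0.625 0.073 0.067] [139 142 148] [0.625 0.056 0.07 ] [73 77 76]
176 [0.616 0.072 0.073] [149 153 159] [0.616 0.055 0.07 ] [123 127 131]
179 [0.607 0.072 0.075] [85 87 88] [0.606 0.054 0.079] [176 180 189]
182 [0.598 0.071 0.076] [79 83 84] [0.599 0.054 0.075] [178 185 191]
185 [0.59  0.071 0.075] [191 198 205] [0.598 0.059 0.014] [143 145 147]
188 [0.589 0.077 0.01 ] [144 146 147] [0.59  0.059 0.01 ] [143 146 146]
191 [0.581 0.077 0.003] [45 46 47] [ 0.582  0.06  -0.003] [37 35 37]
194 [ 0.572  0.077 -0.001] [40 37 39] [0.572 0.059 0.004] [40 38 40]
```

View pics/crop.png

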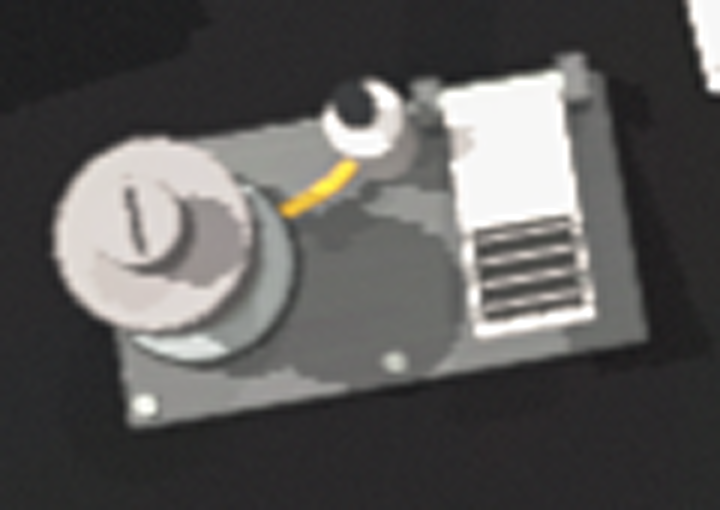

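Request:
{"method": "apply_moves", "body": {"rows": [{"dx": -0.013, "dy": 0.048, "roll": 0.15, "claw": 1}, {"dx": -0.025, "dy": 0.097, "roll": 0.3, "claw": 1}, {"dx": -0.038, "dy": 0.145, "roll": 0.45, "claw": 1}, {"dx": -0.05, "dy": 0.193, "roll": 0.6, "claw": 1}, {"dx": -0.063, "dy": 0.242, "roll": 0.75, "claw": 1}, {"dx": -0.075, "dy": 0.29, "roll": 0.9, "claw": 1}, {"dx": -0.088, "dy": 0.338, "roll": 1.05, "claw": 1}, {"dx": -0.1, "dy": 0.387, "roll": 1.2, "claw": 1}, {"dx": -0.113, "dy": 0.435, "roll": 1.35, "claw": 1}, {"dx": -0.1264, "dy": 0.488, "roll": 1.5, "claw": 1}]}}

```text
validation failed for argument at $.ro...
```

The crop shows the cap knob with an index mark, and the pedal pad (striped) centred at about (0.620, 0.061). The plate yaw is about 10.5°, and the pot axis from the plate agrees with the knob at (0.624, 0.2246). I'll resend the move with every field filled in.

Request:
{"method": "apply_moves", "body": {"rows": [{"dx": -0.013, "dy": 0.048, "dz": 0, "roll": 0.15, "claw": 1}, {"dx": -0.025, "dy": 0.097, "dz": 0, "roll": 0.3, "claw": 1}, {"dx": -0.038, "dy": 0.145, "dz": 0, "roll": 0.45, "claw": 1}, {"dx": -0.05, "dy": 0.193, "dz": 0, "roll": 0.6, "claw": 1}, {"dx": -0.063, "dy": 0.242, "dz": 0, "roll": 0.75, "claw": 1}, {"dx": -0.075, "dy": 0.29, "dz": 0, "roll": 0.9, "claw": 1}, {"dx": -0.088, "dy": 0.338, "dz": 0, "roll": 1.05, "claw": 1}, {"dx": -0.1, "dy": 0.387, "dz": 0, "roll": 1.2, "claw": 1}, {"dx": -0.113, "dy": 0.435, "dz": 0, "roll": 1.35, "claw": 1}, {"dx": -0.126, "dy": 0.488, "dz": 0, "roll": 1.5, "claw": 1}]}}

```text
time_s: 1.1
ee_pos: [0.6205, 0.2261, 0.2301]
ee_rot: [0.001, 0.986, -0.165, -0.001]
contact_force: [0.5, 1.1, 0.5]
gripper_width: 0.0854
```

Request:
{"method": "apply_moves", "body": {"rows": [{"dx": 0, "dy": 0, "dz": 0, "roll": 0.15, "claw": 1}, {"dx": 0, "dy": 0, "dz": 0, "roll": 0.3, "claw": 1}, {"dx": 0, "dy": 0, "dz": 0, "roll": 0.45, "claw": 1}, {"dx": 0, "dy": 0, "dz": 0, "roll": 0.6, "claw": 1}, {"dx": 0, "dy": 0, "dz": 0, "roll": 0.75, "claw": 1}, {"dx": 0, "dy": 0, "dz": 0, "roll": 0.9, "claw": 1}, {"dx": 0, "dy": 0, "dz": 0, "roll": 1.05, "claw": 1}, {"dx": 0, "dy": 0, "dz": 0, "roll": 1.2, "claw": 1}, {"dx": 0, "dy": 0, "dz": 0, "roll": 1.35, "claw": 1}, {"dx": 0, "dy": 0, "dz": 0, "roll": 1.5, "claw": 1}]}}

```text
time_s: 2.1
ee_pos: [0.6202, 0.226, 0.2294]
ee_rot: [-0.002, -0.609, 0.793, 0.0]
contact_force: [-0.0, -0.2, -0.1]
gripper_width: 0.0855
```

```bash
python3 - <<'E'
from h import *
s,M=state(); print(s['joint_positions'].round(3),s['ee_pos']); print(M.round(3)); print(tool([.624,.2247,.127]))
E
```

```text
[ 2.860e-01  4.290e-01  1.316e+00 -1.000e-03  1.401e+00  2.118e+00] [0.62015143 0.22595454 0.22939336]
[[-0.258 -0.966 -0.003]
 [-0.966  0.258 -0.002]
 [ 0.003  0.003 -1.   ]]
[-1.000e-04 -4.300e-03  1.024e-01]
```

Request:
{"method": "apply_moves", "body": {"rows": [{"dx": 0, "dy": -0.004, "dz": 0.03, "roll": 0.15, "claw": 1}, {"dx": 0, "dy": -0.004, "dz": 0.06, "roll": 0.3, "claw": 1}, {"dx": 0, "dy": -0.004, "dz": 0.085, "roll": 0.45, "claw": 1}, {"dx": 0, "dy": -0.004, "dz": 0.101, "roll": 0.45, "claw": 1}, {"dx": 0, "dy": -0.004, "dz": 0.101, "roll": 0.45, "claw": 1}, {"dx": 0, "dy": -0.004, "dz": 0.101, "roll": 0.45, "claw": 0.2}, {"dx": 0, "dy": -0.004, "dz": 0.101, "roll": 0.45, "claw": 0.2}, {"dx": 0, "dy": -0.004, "dz": 0.101, "roll": 0.45, "claw": 0.2}, {"dx": 0, "dy": -0.004, "dz": 0.101, "roll": 0.45, "claw": 0.2}, {"dx": 0, "dy": -0.004, "dz": 0.101, "roll": 0.45, "claw": 0.2}]}}

```text
time_s: 3.1
ee_pos: [0.6253, 0.2255, 0.1303]
ee_rot: [0.0, -0.417, 0.909, -0.0]
contact_force: [0.8, 1.2, 5.6]
gripper_width: 0.0384
```

```bash
python3 - <<'E'
from h import *
s,M=state(); print(s['joint_positions'].round(3),s['ee_pos'],s['contact_force'],s['gripper_width']); print(tool([.624,.2247,.127]))
shot('side','s1'); c=cv2.imread('pics/s1.png'); cv2.imwrite('pics/s1c.png',cv2.resize(c[90:230,140:320],None,fx=4,fy=4,interpolation=2))
E
```

```text
[ 2.830e-01  5.110e-01  1.437e+00 -1.000e-03  1.193e+00  2.565e+00] [0.62528562 0.22553552 0.13027356] [0.80749354 1.23650485 5.63705243] 0.0384023745307217
[0.0015 0.0004 0.0033]
```

View pics/s1c.png

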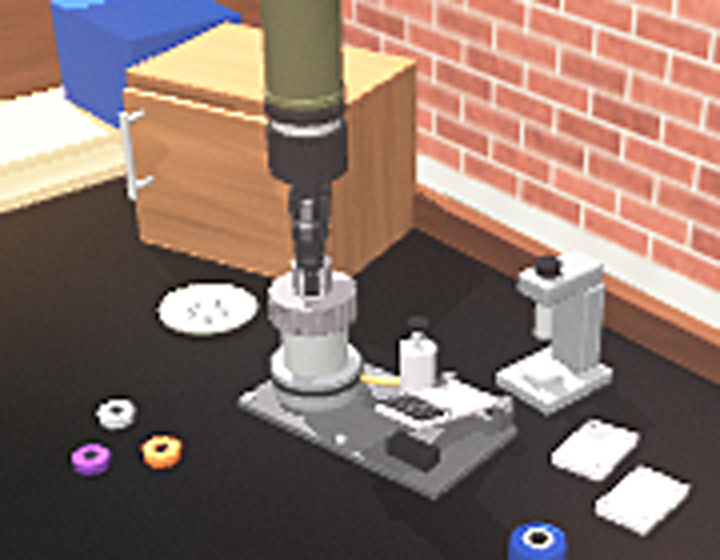

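Request:
{"method": "apply_moves", "body": {"rows": [{"dx": 0, "dy": 0, "dz": 0, "roll": -0.15, "claw": 0}, {"dx": 0, "dy": 0, "dz": 0, "roll": -0.3, "claw": 0}, {"dx": 0, "dy": 0, "dz": -0.0005, "roll": -0.45, "claw": 0}, {"dx": 0, "dy": 0, "dz": -0.0007, "roll": -0.6, "claw": 0}, {"dx": 0, "dy": 0, "dz": -0.0009, "roll": -0.75, "claw": 0}, {"dx": 0, "dy": 0, "dz": -0.0011, "roll": -0.9, "claw": 0}, {"dx": 0, "dy": 0, "dz": -0.0013, "roll": -1.05, "claw": 0}, {"dx": 0, "dy": 0, "dz": -0.0015, "roll": -1.2, "claw": 0}, {"dx": 0, "dy": 0, "dz": -0.0017, "roll": -1.35, "claw": 0}, {"dx": 0, "dy": 0, "dz": -0.0019, "roll": -1.5, "claw": 0}]}}

```text
time_s: 4.15
ee_pos: [0.6266, 0.2274, 0.1322]
ee_rot: [-0.002, 0.926, -0.379, 0.001]
contact_force: [2.6, 4.2, -2.5]
gripper_width: 0.0384
```

```bash
python3 - <<'E'
from h import *
s,M=state(); print(s['joint_positions'].round(3),s['ee_pos'],s['contact_force'],s['wrist_torque'],s['gripper_width']); 
E
```

```text
[0.284 0.509 1.434 0.002 1.194 1.06 ] [0.62660308 0.22741223 0.13221332] [ 2.58383662  4.22933784 -2.52572457] [ 1.0141216  -0.57164477 -0.15115709] 0.03844405930495995
```

Request:
{"method": "apply_moves", "body": {"rows": [{"dx": 0, "dy": 0, "dz": 0, "roll": -0.15, "claw": 0}, {"dx": 0, "dy": 0, "dz": -0.0003, "roll": -0.3, "claw": 0}, {"dx": 0, "dy": 0, "dz": -0.0005, "roll": -0.45, "claw": 0}, {"dx": 0, "dy": 0, "dz": -0.0007, "roll": -0.6, "claw": 0}, {"dx": 0, "dy": 0, "dz": -0.0009, "roll": -0.75, "claw": 0}, {"dx": 0, "dy": 0, "dz": -0.0011, "roll": -0.9, "claw": 0}, {"dx": 0, "dy": 0, "dz": -0.0013, "roll": -1.05, "claw": 0}, {"dx": 0, "dy": 0, "dz": -0.0015, "roll": -1.2, "claw": 0}, {"dx": 0, "dy": 0, "dz": -0.0017, "roll": -1.35, "claw": 0}, {"dx": 0, "dy": 0, "dz": -0.0019, "roll": -1.5, "claw": 0}]}}

```text
time_s: 5.15
ee_pos: [0.6249, 0.2277, 0.1334]
ee_rot: [-0.001, 0.935, 0.354, 0.001]
contact_force: [-2.0, 2.0, 0.1]
gripper_width: 0.0384
```

Request:
{"method": "apply_moves", "body": {"rows": [{"dx": 0, "dy": 0, "dz": 0, "roll": -0.15, "claw": 0}, {"dx": 0, "dy": 0, "dz": -0.0003, "roll": -0.3, "claw": 0}, {"dx": 0, "dy": 0, "dz": -0.0005, "roll": -0.45, "claw": 0}, {"dx": 0, "dy": 0, "dz": -0.0007, "roll": -0.6, "claw": 0}, {"dx": 0, "dy": 0, "dz": -0.0009, "roll": -0.75, "claw": 0}, {"dx": 0, "dy": 0, "dz": -0.0011, "roll": -0.9, "claw": 0}, {"dx": 0, "dy": 0, "dz": -0.0013, "roll": -1.05, "claw": 0}, {"dx": 0, "dy": 0, "dz": -0.0015, "roll": -1.2, "claw": 0}, {"dx": 0, "dy": 0, "dz": -0.0017, "roll": -1.35, "claw": 0}, {"dx": 0, "dy": 0, "dz": -0.0019, "roll": -1.5, "claw": 0}]}}

```text
time_s: 6.15
ee_pos: [0.6238, 0.227, 0.1352]
ee_rot: [-0.001, 0.443, 0.897, 0.0]
contact_force: [-1.5, -2.1, 1.3]
gripper_width: 0.0385
```

```bash
python3 - <<'E'
from h import *
s,M=state(); print(s['joint_positions'].round(3),s['ee_pos'],s['contact_force'],s['wrist_torque'],s['gripper_width']); 
E
```

```text
[ 0.284  0.506  1.432  0.002  1.205 -1.94 ] [0.62378568 0.22698941 0.13516634] [-1.49797949 -2.07659213  1.2708574 ] [-0.17137863  0.15666583 -0.08104785] 0.03852693669838324
```

Request:
{"method": "apply_moves", "body": {"rows": [{"dx": 0, "dy": 0, "dz": 0, "roll": -0.15, "claw": 0}, {"dx": 0, "dy": 0, "dz": -0.0004, "roll": -0.3, "claw": 0}, {"dx": 0, "dy": 0, "dz": -0.0006, "roll": -0.45, "claw": 0}, {"dx": 0, "dy": 0, "dz": -0.0008, "roll": -0.6, "claw": 0}, {"dx": 0, "dy": 0, "dz": -0.0008, "roll": -0.6, "claw": 0}, {"dx": 0, "dy": 0, "dz": -0.0008, "roll": -0.6, "claw": 0.8}, {"dx": 0, "dy": 0, "dz": -0.0008, "roll": -0.6, "claw": 0.8}, {"dx": 0, "dy": 0, "dz": -0.0008, "roll": -0.6, "claw": 0.8}, {"dx": 0, "dy": 0, "dz": -0.0008, "roll": -0.6, "claw": 0.8}]}}

```text
time_s: 7.05
ee_pos: [0.6236, 0.227, 0.1359]
ee_rot: [-0.001, 0.159, 0.987, 0.001]
contact_force: [-0.3, -0.6, 0.3]
gripper_width: 0.0683
```

Request:
{"method": "apply_moves", "body": {"rows": [{"dx": 0, "dy": 0, "dz": 0, "roll": 0.15, "claw": 0.8}, {"dx": 0, "dy": 0, "dz": 0, "roll": 0.3, "claw": 0.8}, {"dx": 0, "dy": 0, "dz": 0, "roll": 0.45, "claw": 0.8}, {"dx": 0, "dy": 0, "dz": 0, "roll": 0.6, "claw": 0.8}, {"dx": 0, "dy": 0, "dz": 0, "roll": 0.75, "claw": 0.8}, {"dx": 0, "dy": 0, "dz": 0, "roll": 0.9, "claw": 0.8}, {"dx": 0, "dy": 0, "dz": 0, "roll": 1.05, "claw": 0.8}, {"dx": 0, "dy": 0, "dz": 0, "roll": 1.2, "claw": 0.8}, {"dx": 0, "dy": 0, "dz": 0, "roll": 1.35, "claw": 0.8}, {"dx": 0, "dy": 0, "dz": 0, "roll": 1.5, "claw": 0.8}]}}

```text
time_s: 8.05
ee_pos: [0.6236, 0.227, 0.1358]
ee_rot: [-0.001, 0.791, 0.612, -0.0]
contact_force: [0.1, -0.5, 0.6]
gripper_width: 0.0684
```

```bash
python3 - <<'E'
from h import *
s,M=state(); print(s['joint_positions'].round(3),s['ee_pos'],s['contact_force'],s['wrist_torque'],s['gripper_width']); print(tool([.625,.2265,.1358]))
E
```

```text
[ 0.284  0.505  1.431  0.002  1.207 -1.034] [0.62356957 0.22701289 0.13580495] [ 0.1429292  -0.47027382  0.56825249] [-0.01746939 -0.04818949 -0.00664591] 0.0683526887870001
[-0.0001  0.0015  0.    ]
```

Request:
{"method": "apply_moves", "body": {"rows": [{"dx": 0, "dy": 0.0015, "dz": 0, "roll": 0.15, "claw": 0.8}, {"dx": 0, "dy": 0.0015, "dz": 0, "roll": 0.3, "claw": 0.8}, {"dx": 0, "dy": 0.0015, "dz": 0, "roll": 0.45, "claw": 0.8}, {"dx": 0, "dy": 0.0015, "dz": 0, "roll": 0.6, "claw": 0.8}, {"dx": 0, "dy": 0.0015, "dz": 0, "roll": 0.75, "claw": 0.8}, {"dx": 0, "dy": 0.0015, "dz": 0, "roll": 0.9, "claw": 0.8}, {"dx": 0, "dy": 0.0015, "dz": 0, "roll": 1.05, "claw": 0.8}, {"dx": 0, "dy": 0.0015, "dz": 0, "roll": 1.2, "claw": 0.8}, {"dx": 0, "dy": 0.0015, "dz": 0, "roll": 1.35, "claw": 0.8}, {"dx": 0, "dy": 0.0015, "dz": 0, "roll": 1.5, "claw": 0.8}]}}

```text
time_s: 9.05
ee_pos: [0.625, 0.2267, 0.1358]
ee_rot: [-0.001, 0.996, -0.091, -0.001]
contact_force: [0.7, -0.5, 0.2]
gripper_width: 0.0683
```

Request:
{"method": "apply_moves", "body": {"rows": [{"dx": 0, "dy": 0, "dz": 0, "roll": 0.15, "claw": 0.8}, {"dx": 0, "dy": 0, "dz": 0, "roll": 0.3, "claw": 0.8}, {"dx": 0, "dy": 0, "dz": 0, "roll": 0.45, "claw": 0.8}, {"dx": 0, "dy": 0, "dz": 0, "roll": 0.6, "claw": 0.8}, {"dx": 0, "dy": 0, "dz": 0, "roll": 0.75, "claw": 0.8}, {"dx": 0, "dy": 0, "dz": 0, "roll": 0.9, "claw": 0.8}, {"dx": 0, "dy": 0, "dz": 0, "roll": 1.05, "claw": 0.8}, {"dx": 0, "dy": 0, "dz": 0, "roll": 1.2, "claw": 0.8}, {"dx": 0, "dy": 0, "dz": 0, "roll": 1.35, "claw": 0.8}, {"dx": 0, "dy": 0, "dz": 0, "roll": 1.5, "claw": 0.8}]}}

```text
time_s: 10.05
ee_pos: [0.6249, 0.2267, 0.1357]
ee_rot: [-0.0, -0.666, 0.746, 0.001]
contact_force: [0.1, -0.6, -1.0]
gripper_width: 0.0684
```

Request:
{"method": "apply_moves", "body": {"rows": [{"dx": 0, "dy": 0, "dz": 0, "roll": 0.15, "claw": 0.8}, {"dx": 0, "dy": 0, "dz": 0, "roll": 0.3, "claw": 0.8}, {"dx": 0, "dy": 0, "dz": 0, "roll": 0.45, "claw": 0.8}, {"dx": 0, "dy": 0, "dz": 0, "roll": 0.6, "claw": 0.8}, {"dx": 0, "dy": 0, "dz": 0, "roll": 0.6, "claw": 0}, {"dx": 0, "dy": 0, "dz": 0, "roll": 0.6, "claw": 0}, {"dx": 0, "dy": 0, "dz": 0, "roll": 0.6, "claw": 0}, {"dx": 0, "dy": 0, "dz": 0, "roll": 0.6, "claw": 0}, {"dx": 0, "dy": 0, "dz": 0, "roll": 0.6, "claw": 0}, {"dx": 0, "dy": 0, "dz": 0, "roll": 0.6, "claw": 0}]}}

```text
time_s: 11.05
ee_pos: [0.625, 0.2267, 0.1359]
ee_rot: [-0.001, -0.416, 0.909, 0.001]
contact_force: [-0.5, 0.1, 2.3]
gripper_width: 0.0384
```

```bash
python3 - <<'E'
from h import *
s,M=state(); print(s['joint_positions'].round(3),s['ee_pos'],s['contact_force'],s['wrist_torque'],s['gripper_width']); print(tool([.625,.2265,.1358]))
E
```

```text
[2.830e-01 5.070e-01 1.428e+00 2.000e-03 1.209e+00 2.565e+00] [0.62495476 0.22666507 0.1359076 ] [-0.54751528  0.10485468  2.34574088] [-0.00889382  0.10290152  0.04925511] 0.038378394407504866
[ 0.0001 -0.0001  0.0001]
```

Well centred. Second stroke: 3 × 1.5 and then 0.6, then release and rewind.

Request:
{"method": "apply_moves", "body": {"rows": [{"dx": 0, "dy": 0, "dz": 0, "roll": -0.15, "claw": 0}, {"dx": 0, "dy": 0, "dz": -0.0003, "roll": -0.3, "claw": 0}, {"dx": 0, "dy": 0, "dz": -0.0005, "roll": -0.45, "claw": 0}, {"dx": 0, "dy": 0, "dz": -0.0007, "roll": -0.6, "claw": 0}, {"dx": 0, "dy": 0, "dz": -0.0009, "roll": -0.75, "claw": 0}, {"dx": 0, "dy": 0, "dz": -0.0011, "roll": -0.9, "claw": 0}, {"dx": 0, "dy": 0, "dz": -0.0013, "roll": -1.05, "claw": 0}, {"dx": 0, "dy": 0, "dz": -0.0015, "roll": -1.2, "claw": 0}, {"dx": 0, "dy": 0, "dz": -0.0017, "roll": -1.35, "claw": 0}, {"dx": 0, "dy": 0, "dz": -0.0019, "roll": -1.5, "claw": 0}]}}

```text
time_s: 12.05
ee_pos: [0.6261, 0.2274, 0.1379]
ee_rot: [-0.001, 0.925, -0.379, -0.001]
contact_force: [1.6, 1.0, 0.3]
gripper_width: 0.0388
```

Request:
{"method": "apply_moves", "body": {"rows": [{"dx": 0, "dy": 0, "dz": 0, "roll": -0.15, "claw": 0}, {"dx": 0, "dy": 0, "dz": -0.0003, "roll": -0.3, "claw": 0}, {"dx": 0, "dy": 0, "dz": -0.0005, "roll": -0.45, "claw": 0}, {"dx": 0, "dy": 0, "dz": -0.0007, "roll": -0.6, "claw": 0}, {"dx": 0, "dy": 0, "dz": -0.0009, "roll": -0.75, "claw": 0}, {"dx": 0, "dy": 0, "dz": -0.0011, "roll": -0.9, "claw": 0}, {"dx": 0, "dy": 0, "dz": -0.0013, "roll": -1.05, "claw": 0}, {"dx": 0, "dy": 0, "dz": -0.0015, "roll": -1.2, "claw": 0}, {"dx": 0, "dy": 0, "dz": -0.0017, "roll": -1.35, "claw": 0}, {"dx": 0, "dy": 0, "dz": -0.0019, "roll": -1.5, "claw": 0}]}}

```text
time_s: 13.05
ee_pos: [0.6256, 0.2287, 0.1398]
ee_rot: [-0.003, 0.935, 0.353, 0.001]
contact_force: [-1.7, 5.8, 0.4]
gripper_width: 0.0385
```

Request:
{"method": "apply_moves", "body": {"rows": [{"dx": 0, "dy": 0, "dz": 0, "roll": -0.15, "claw": 0}, {"dx": 0, "dy": 0, "dz": -0.0003, "roll": -0.3, "claw": 0}, {"dx": 0, "dy": 0, "dz": -0.0005, "roll": -0.45, "claw": 0}, {"dx": 0, "dy": 0, "dz": -0.0007, "roll": -0.6, "claw": 0}, {"dx": 0, "dy": 0, "dz": -0.0009, "roll": -0.75, "claw": 0}, {"dx": 0, "dy": 0, "dz": -0.0011, "roll": -0.9, "claw": 0}, {"dx": 0, "dy": 0, "dz": -0.0013, "roll": -1.05, "claw": 0}, {"dx": 0, "dy": 0, "dz": -0.0015, "roll": -1.2, "claw": 0}, {"dx": 0, "dy": 0, "dz": -0.0017, "roll": -1.35, "claw": 0}, {"dx": 0, "dy": 0, "dz": -0.0019, "roll": -1.5, "claw": 0}]}}

```text
time_s: 14.05
ee_pos: [0.6243, 0.2278, 0.1416]
ee_rot: [-0.003, 0.443, 0.896, 0.001]
contact_force: [-1.6, -2.7, 2.2]
gripper_width: 0.0384
```

Request:
{"method": "apply_moves", "body": {"rows": [{"dx": 0, "dy": 0, "dz": 0, "roll": -0.15, "claw": 0}, {"dx": 0, "dy": 0, "dz": -0.0004, "roll": -0.3, "claw": 0}, {"dx": 0, "dy": 0, "dz": -0.0006, "roll": -0.45, "claw": 0}, {"dx": 0, "dy": 0, "dz": -0.0008, "roll": -0.6, "claw": 0}, {"dx": 0, "dy": 0, "dz": -0.0008, "roll": -0.6, "claw": 0}, {"dx": 0, "dy": 0, "dz": -0.0008, "roll": -0.6, "claw": 0.8}, {"dx": 0, "dy": 0, "dz": -0.0008, "roll": -0.6, "claw": 0.8}, {"dx": 0, "dy": 0, "dz": -0.0008, "roll": -0.6, "claw": 0.8}, {"dx": 0, "dy": 0, "dz": -0.0008, "roll": -0.6, "claw": 0.8}]}}

```text
time_s: 14.95
ee_pos: [0.6243, 0.2281, 0.1422]
ee_rot: [-0.002, 0.159, 0.987, 0.002]
contact_force: [0.2, -0.1, -0.5]
gripper_width: 0.0685
```

```bash
python3 - <<'E'
from h import *
s,M=state(); print(s['joint_positions'].round(3),s['ee_pos'],s['contact_force'],s['wrist_torque'],s['gripper_width']); print(tool([.625,.2265,.142]))
E
```

```text
[ 0.284  0.501  1.421  0.006  1.222 -2.54 ] [0.62425257 0.22808306 0.14223   ] [ 0.15656636 -0.11759081 -0.53996187] [ 0.0063475   0.01660259 -0.02358688] 0.06846186202726107
[-0.0012 -0.0013  0.0002]
```

Request:
{"method": "apply_moves", "body": {"rows": [{"dx": -0.001, "dy": -0.001, "dz": 0, "roll": 0.15, "claw": 0.8}, {"dx": -0.001, "dy": -0.001, "dz": 0, "roll": 0.3, "claw": 0.8}, {"dx": -0.001, "dy": -0.001, "dz": 0, "roll": 0.45, "claw": 0.8}, {"dx": -0.001, "dy": -0.001, "dz": 0, "roll": 0.6, "claw": 0.8}, {"dx": -0.001, "dy": -0.001, "dz": 0, "roll": 0.75, "claw": 0.8}, {"dx": -0.001, "dy": -0.001, "dz": 0, "roll": 0.9, "claw": 0.8}, {"dx": -0.001, "dy": -0.001, "dz": 0, "roll": 1.05, "claw": 0.8}, {"dx": -0.001, "dy": -0.001, "dz": 0, "roll": 1.2, "claw": 0.8}, {"dx": -0.001, "dy": -0.001, "dz": 0, "roll": 1.35, "claw": 0.8}, {"dx": -0.001, "dy": -0.001, "dz": 0, "roll": 1.5, "claw": 0.8}]}}

```text
time_s: 15.95
ee_pos: [0.6248, 0.227, 0.1421]
ee_rot: [-0.003, 0.791, 0.611, -0.0]
contact_force: [-0.3, 0.9, -0.5]
gripper_width: 0.0688
```

Request:
{"method": "apply_moves", "body": {"rows": [{"dx": 0, "dy": 0, "dz": 0, "roll": 0.15, "claw": 0.8}, {"dx": 0, "dy": 0, "dz": 0, "roll": 0.3, "claw": 0.8}, {"dx": 0, "dy": 0, "dz": 0, "roll": 0.45, "claw": 0.8}, {"dx": 0, "dy": 0, "dz": 0, "roll": 0.6, "claw": 0.8}, {"dx": 0, "dy": 0, "dz": 0, "roll": 0.75, "claw": 0.8}, {"dx": 0, "dy": 0, "dz": 0, "roll": 0.9, "claw": 0.8}, {"dx": 0, "dy": 0, "dz": 0, "roll": 1.05, "claw": 0.8}, {"dx": 0, "dy": 0, "dz": 0, "roll": 1.2, "claw": 0.8}, {"dx": 0, "dy": 0, "dz": 0, "roll": 1.35, "claw": 0.8}, {"dx": 0, "dy": 0, "dz": 0, "roll": 1.5, "claw": 0.8}]}}

```text
time_s: 16.95
ee_pos: [0.6249, 0.2271, 0.142]
ee_rot: [-0.002, 0.996, -0.092, -0.002]
contact_force: [-0.3, 0.1, 0.7]
gripper_width: 0.0685
```

Request:
{"method": "apply_moves", "body": {"rows": [{"dx": 0, "dy": 0, "dz": 0, "roll": 0.15, "claw": 0.8}, {"dx": 0, "dy": 0, "dz": 0, "roll": 0.3, "claw": 0.8}, {"dx": 0, "dy": 0, "dz": 0, "roll": 0.45, "claw": 0.8}, {"dx": 0, "dy": 0, "dz": 0, "roll": 0.6, "claw": 0.8}, {"dx": 0, "dy": 0, "dz": 0, "roll": 0.6, "claw": 0}, {"dx": 0, "dy": 0, "dz": 0, "roll": 0.6, "claw": 0}, {"dx": 0, "dy": 0, "dz": 0, "roll": 0.6, "claw": 0}, {"dx": 0, "dy": 0, "dz": 0, "roll": 0.6, "claw": 0}, {"dx": 0, "dy": 0, "dz": 0, "roll": 0.6, "claw": 0}, {"dx": 0, "dy": 0, "dz": 0, "roll": 0.6, "claw": 0}]}}

```text
time_s: 17.95
ee_pos: [0.6249, 0.2273, 0.1423]
ee_rot: [-0.002, 0.924, -0.382, -0.003]
contact_force: [-0.6, 0.3, 1.8]
gripper_width: 0.0386
```

Request:
{"method": "apply_moves", "body": {"rows": [{"dx": 0, "dy": 0, "dz": 0, "roll": -0.15, "claw": 0}, {"dx": 0, "dy": 0, "dz": -0.0003, "roll": -0.3, "claw": 0}, {"dx": 0, "dy": 0, "dz": -0.0005, "roll": -0.45, "claw": 0}, {"dx": 0, "dy": 0, "dz": -0.0007, "roll": -0.6, "claw": 0}, {"dx": 0, "dy": 0, "dz": -0.0009, "roll": -0.75, "claw": 0}, {"dx": 0, "dy": 0, "dz": -0.0011, "roll": -0.9, "claw": 0}, {"dx": 0, "dy": 0, "dz": -0.0013, "roll": -1.05, "claw": 0}, {"dx": 0, "dy": 0, "dz": -0.0015, "roll": -1.2, "claw": 0}, {"dx": 0, "dy": 0, "dz": -0.0017, "roll": -1.35, "claw": 0}, {"dx": 0, "dy": 0, "dz": -0.0019, "roll": -1.5, "claw": 0}]}}

```text
time_s: 18.95
ee_pos: [0.6253, 0.2269, 0.1441]
ee_rot: [-0.003, 0.936, 0.353, -0.001]
contact_force: [1.2, 1.0, -1.0]
gripper_width: 0.0388
```

Request:
{"method": "apply_moves", "body": {"rows": [{"dx": 0, "dy": 0, "dz": 0, "roll": -0.15, "claw": 0}, {"dx": 0, "dy": 0, "dz": -0.0003, "roll": -0.3, "claw": 0}, {"dx": 0, "dy": 0, "dz": -0.0005, "roll": -0.45, "claw": 0}, {"dx": 0, "dy": 0, "dz": -0.0007, "roll": -0.6, "claw": 0}, {"dx": 0, "dy": 0, "dz": -0.0009, "roll": -0.75, "claw": 0}, {"dx": 0, "dy": 0, "dz": -0.0011, "roll": -0.9, "claw": 0}, {"dx": 0, "dy": 0, "dz": -0.0013, "roll": -1.05, "claw": 0}, {"dx": 0, "dy": 0, "dz": -0.0015, "roll": -1.2, "claw": 0}, {"dx": 0, "dy": 0, "dz": -0.0017, "roll": -1.35, "claw": 0}, {"dx": 0, "dy": 0, "dz": -0.0019, "roll": -1.5, "claw": 0}]}}

```text
time_s: 19.95
ee_pos: [0.6255, 0.2268, 0.146]
ee_rot: [-0.002, 0.444, 0.896, 0.002]
contact_force: [-0.4, 1.3, -0.1]
gripper_width: 0.0383
```

```bash
python3 - <<'E'
from h import *
s,M=state(); print(s['joint_positions'].round(3),s['ee_pos'],s['contact_force'],s['wrist_torque'],s['gripper_width'])
E
```

```text
[ 0.281  0.498  1.416  0.006  1.229 -1.942] [0.62550339 0.22679996 0.14598596] [-0.43172636  1.33917508 -0.11233948] [ 0.252241   -0.1000909  -0.17495401] 0.03826671249689644
```

Request:
{"method": "apply_moves", "body": {"rows": [{"dx": 0, "dy": 0, "dz": -0.0003, "roll": -0.15, "claw": 0}, {"dx": 0, "dy": 0, "dz": -0.0006, "roll": -0.3, "claw": 0}, {"dx": 0, "dy": 0, "dz": -0.002, "roll": -0.3, "claw": 0}, {"dx": 0, "dy": 0, "dz": -0.004, "roll": -0.3, "claw": 0}, {"dx": 0, "dy": 0, "dz": -0.006, "roll": -0.3, "claw": 0}, {"dx": 0, "dy": 0, "dz": -0.008, "roll": -0.3, "claw": 0}, {"dx": 0, "dy": 0, "dz": -0.01, "roll": -0.3, "claw": 0}]}}

```text
time_s: 20.65
ee_pos: [0.6254, 0.2264, 0.1561]
ee_rot: [-0.002, 0.305, 0.952, 0.002]
contact_force: [-0.1, -0.0, -2.0]
gripper_width: 0.0387
```

```bash
python3 - <<'E'
from h import *
s,M=state(); print(s['joint_positions'].round(3),s['ee_pos'],s['contact_force'],s['wrist_torque'],s['gripper_width'])
E
```

```text
[ 0.281  0.489  1.404  0.005  1.25  -2.242] [0.62540872 0.22641761 0.15613446] [-0.10416826 -0.02909582 -2.04434926] [-0.00313991 -0.01542188 -0.00919168] 0.038693102543489684
```

Request:
{"method": "apply_moves", "body": {"rows": [{"dx": 0, "dy": 0, "dz": -0.03, "roll": 0.1, "claw": 0}, {"dx": 0, "dy": 0, "dz": -0.06, "roll": 0.2, "claw": 0}, {"dx": 0, "dy": 0, "dz": -0.084, "roll": 0.3, "claw": 0}, {"dx": 0, "dy": 0, "dz": -0.084, "roll": 0.45, "claw": 0}, {"dx": 0, "dy": 0, "dz": -0.084, "roll": 0.6, "claw": 0}, {"dx": 0, "dy": 0, "dz": -0.084, "roll": 0.75, "claw": 0}, {"dx": 0, "dy": 0, "dz": -0.084, "roll": 0.9, "claw": 0}, {"dx": 0, "dy": 0, "dz": -0.084, "roll": 1.0, "claw": 0}]}}

```text
time_s: 21.45
ee_pos: [0.6255, 0.2257, 0.2404]
ee_rot: [-0.002, 0.727, 0.687, 0.0]
contact_force: [-0.5, 0.2, -1.1]
gripper_width: 0.039
```

```bash
python3 - <<'E'
from h import *
s,M=state(); print(s['joint_positions'].round(3),s['ee_pos'],s['contact_force'],s['gripper_width'],tool([.5955,-.2645,.24]))
E
```

```text
[ 0.28   0.428  1.29   0.004  1.426 -1.235] [0.62547619 0.22573091 0.24037116] [-0.49835287  0.21446346 -1.07149787] 0.03902464536779828 [-0.4911 -0.0027 -0.0014]
```

Request:
{"method": "apply_moves", "body": {"rows": [{"dx": -0.03, "dy": 0, "dz": 0, "roll": 0, "claw": 0}, {"dx": -0.07, "dy": 0, "dz": 0, "roll": 0, "claw": 0}, {"dx": -0.11, "dy": 0, "dz": 0, "roll": 0, "claw": 0}, {"dx": -0.15, "dy": -0.001, "dz": 0, "roll": 0, "claw": 0}, {"dx": -0.19, "dy": -0.001, "dz": 0, "roll": 0, "claw": 0}, {"dx": -0.23, "dy": -0.001, "dz": 0, "roll": 0, "claw": 0}, {"dx": -0.27, "dy": -0.002, "dz": 0, "roll": 0, "claw": 0}, {"dx": -0.31, "dy": -0.002, "dz": 0, "roll": 0, "claw": 0}, {"dx": -0.35, "dy": -0.002, "dz": 0, "roll": 0, "claw": 0}, {"dx": -0.38, "dy": -0.002, "dz": 0, "roll": 0, "claw": 0}]}}

```text
time_s: 22.45
ee_pos: [0.6017, -0.1564, 0.2393]
ee_rot: [-0.002, 0.727, 0.686, -0.0]
contact_force: [0.2, 0.0, -1.1]
gripper_width: 0.0389
```

Request:
{"method": "apply_moves", "body": {"rows": [{"dx": -0.03, "dy": 0, "dz": 0, "roll": 0, "claw": 0}, {"dx": -0.06, "dy": 0, "dz": 0, "roll": 0, "claw": 0}, {"dx": -0.09, "dy": 0, "dz": 0, "roll": 0, "claw": 0}, {"dx": -0.11, "dy": 0, "dz": 0, "roll": 0, "claw": 0}, {"dx": -0.11, "dy": 0, "dz": 0, "roll": 0, "claw": 0}, {"dx": -0.11, "dy": 0, "dz": 0, "roll": 0, "claw": 0}]}}

```text
time_s: 23.05
ee_pos: [0.5951, -0.2659, 0.2389]
ee_rot: [-0.003, 0.728, 0.686, 0.0]
contact_force: [0.7, 0.4, -2.3]
gripper_width: 0.0385
```

```bash
python3 - <<'E'
from h import *
s,M=state(); print(s['joint_positions'].round(3),s['ee_pos'],s['contact_force'],s['gripper_width'],tool([.5955,-.2645,.04]))
c=shot('side','s2');W=cloud(c); cv2.imwrite('pics/s2c.png',cv2.resize(c['image'][110:330,180:400],None,fx=2.7,fy=2.7,interpolation=2))
m=(abs(W[...,0]-.596)<.06)&(abs(W[...,1]+.2645)<.06); z=W[...,2][m]; z=z[(z>.05)]; print(np.percentile(z,[0,1,3,5]))
E
```

```text
[-0.486  0.411  1.321  0.002  1.414 -1.998] [ 0.59511524 -0.26591664  0.23893376] [ 0.70101575  0.41156746 -2.27453292] 0.03846542911198053 [0.0007 0.001  0.1989]
[0.20759995 0.21544894 0.22648867 0.23659863]
```

View pics/s2c.png

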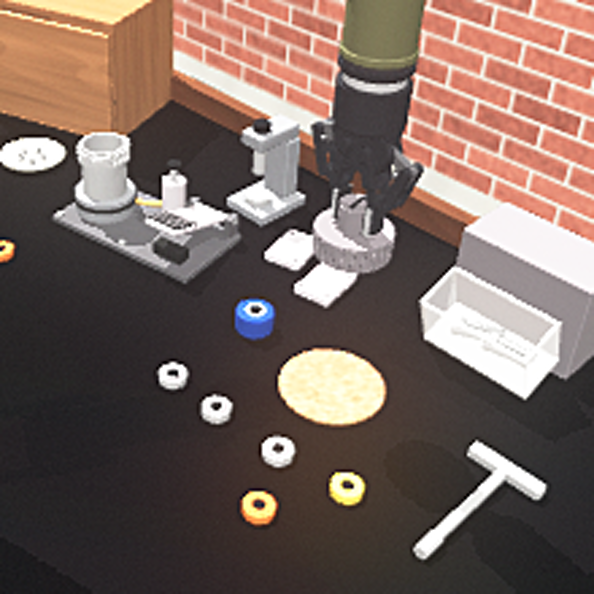

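The cap hangs upright above the mat, and the pot is open. Cap bottom is 31 mm below the TCP, so I lower to TCP z ≈ 0.036.

Request:
{"method": "apply_moves", "body": {"rows": [{"dx": 0.001, "dy": 0.001, "dz": 0.03, "roll": 0, "claw": 0}, {"dx": 0.001, "dy": 0.001, "dz": 0.06, "roll": 0, "claw": 0}, {"dx": 0.001, "dy": 0.001, "dz": 0.09, "roll": 0, "claw": 0}, {"dx": 0.001, "dy": 0.001, "dz": 0.12, "roll": 0, "claw": 0}, {"dx": 0.001, "dy": 0.001, "dz": 0.15, "roll": 0, "claw": 0}, {"dx": 0.001, "dy": 0.001, "dz": 0.175, "roll": 0, "claw": 0}, {"dx": 0.001, "dy": 0.001, "dz": 0.192, "roll": 0, "claw": 0}, {"dx": 0.001, "dy": 0.001, "dz": 0.198, "roll": 0, "claw": 0}, {"dx": 0.001, "dy": 0.001, "dz": 0.2, "roll": 0, "claw": 0}, {"dx": 0.001, "dy": 0.001, "dz": 0.201, "roll": 0, "claw": 0}]}}

```text
time_s: 24.1
ee_pos: [0.5965, -0.2632, 0.0389]
ee_rot: [-0.002, 0.727, 0.687, 0.0]
contact_force: [0.0, -0.2, -1.9]
gripper_width: 0.0385
```

Request:
{"method": "apply_moves", "body": {"rows": [{"dx": 0, "dy": 0, "dz": 0.002, "roll": 0, "claw": 0}, {"dx": 0, "dy": 0, "dz": 0.003, "roll": 0, "claw": 0}]}}

```text
time_s: 24.3
ee_pos: [0.5973, -0.2634, 0.037]
ee_rot: [-0.001, 0.727, 0.687, 0.001]
contact_force: [-0.4, -1.0, -1.7]
gripper_width: 0.0385
```

Request:
{"method": "apply_moves", "body": {"rows": [{"dx": 0, "dy": 0, "dz": 0.001, "roll": 0, "claw": 0}, {"dx": 0, "dy": 0, "dz": 0.002, "roll": 0, "claw": 0}, {"dx": 0, "dy": 0, "dz": 0.002, "roll": 0, "claw": 0}]}}

```text
time_s: 24.6
ee_pos: [0.5973, -0.2635, 0.0351]
ee_rot: [-0.001, 0.727, 0.687, 0.001]
contact_force: [-0.1, -0.3, -1.6]
gripper_width: 0.0384
```

Request:
{"method": "apply_moves", "body": {"rows": [{"dx": 0, "dy": 0, "dz": 0.001, "roll": 0, "claw": 0}, {"dx": 0, "dy": 0, "dz": 0.002, "roll": 0, "claw": 0}, {"dx": 0, "dy": 0, "dz": 0.002, "roll": 0, "claw": 0}]}}

```text
time_s: 24.9
ee_pos: [0.5973, -0.2636, 0.035]
ee_rot: [-0.0, 0.727, 0.687, 0.001]
contact_force: [-3.3, 2.1, 10.3]
gripper_width: 0.0387
```

Contact. I'll open and rise.

Request:
{"method": "apply_moves", "body": {"rows": [{"dx": 0, "dy": 0, "dz": 0, "roll": 0, "claw": 1}, {"dx": 0, "dy": 0, "dz": 0, "roll": 0, "claw": 1}, {"dx": 0, "dy": 0, "dz": 0, "roll": 0, "claw": 1}, {"dx": 0, "dy": 0, "dz": 0, "roll": 0, "claw": 1}, {"dx": 0, "dy": 0, "dz": 0, "roll": 0, "claw": 1}, {"dx": 0, "dy": 0, "dz": -0.02, "roll": 0, "claw": 1}, {"dx": 0, "dy": 0, "dz": -0.05, "roll": 0, "claw": 1}, {"dx": 0, "dy": 0, "dz": -0.09, "roll": 0, "claw": 1}, {"dx": 0, "dy": 0, "dz": -0.13, "roll": 0, "claw": 1}, {"dx": 0, "dy": 0, "dz": -0.15, "roll": 0, "claw": 1}]}}

```text
time_s: 25.9
ee_pos: [0.5989, -0.2647, 0.189]
ee_rot: [0.002, 0.727, 0.687, 0.002]
contact_force: [0.2, -0.3, -0.4]
gripper_width: 0.0856
```

```bash
python3 - <<'E'
from h import *
s,M=state(); print(s['joint_positions'].round(3),s['ee_pos'],s['contact_force'],s['gripper_width'])
for n in('side','top'):
    c=shot(n); W=cloud(c); z=W[...,2]
    m=(abs(W[...,0]-.596)<.07)&(abs(W[...,1]+.2645)<.07)
    for a,b in((.024,.04),(.058,.075)):
        p=W[m&(z>a)&(z<b)]
        if len(p): lo,hi=np.percentile(p,1,0),np.percentile(p,99,0); print(n,((lo+hi)/2).round(4),(hi-lo).round(4),np.median(p,0))
    if n=='top':
        for b in bearings(c):
            if b[1]<200 and b[4]<30 and b[2][0]<.53: print(*b)
print('A',tool([.4644,-.2975,.1]),'C',tool([.4575,-.2037,.1]))
E
```

```text
[-0.482  0.445  1.393  0.002  1.297 -1.996] [ 0.59887104 -0.26470787  0.18897809] [ 0.1893304  -0.25773145 -0.39076141] 0.08557603432684287
side [ 0.596  -0.2655  0.0321] [0.0838 0.0838 0.0148] [ 0.58122774 -0.27704519  0.03493809]
side [ 0.5968 -0.2649  0.0645] [0.0382 0.0376 0.0104] [ 0.5945297  -0.26587723  0.06696509]
top [ 0.5952 -0.2535  0.0319] [0.0789 0.0611 0.0146] [ 0.58857161 -0.24246996  0.0335953 ]
top [ 0.5957 -0.2611  0.0657] [0.0364 0.0298 0.0092] [ 0.59872391 -0.26138188  0.0660016 ]
[131.5 231.6] 118 [0.4547 0.376  0.0098] [0.032 0.033 0.01 ] 7.0
[328.2 233.9] 109 [ 0.4572 -0.2023  0.0105] [0.031 0.029 0.011] 8.0
[302.4 234.3] 115 [ 0.4554 -0.1276  0.0098] [0.032 0.032 0.01 ] 7.0
[491.4 267. ] 58 [ 0.3704 -0.6732  0.0118] [0.056 0.023 0.014] 16.0
[470.6 280.3] 52 [ 0.3326 -0.6113  0.0114] [0.051 0.02  0.014] 16.0
[496.4 291.6] 68 [ 0.3018 -0.6854  0.0122] [0.055 0.027 0.015] 15.5
[ 15.1 350.3] 105 [0.1054 0.6971 0.0121] [0.069 0.04  0.015] 5.0
A [-0.04   -0.1338  0.0882] C [ 0.0533 -0.146   0.0879]
```

The cap is standing at (0.596,-0.265), top at 0.067. One bearing has been knocked to (0.455,0.376). Next pick is bearing A at (0.4644,-0.2975).

Request:
{"method": "apply_moves", "body": {"rows": [{"dx": -0.01, "dy": -0.035, "dz": 0, "roll": 0, "claw": 0.7}, {"dx": -0.02, "dy": -0.07, "dz": 0, "roll": 0, "claw": 0.7}, {"dx": -0.03, "dy": -0.105, "dz": 0, "roll": 0, "claw": 0.7}, {"dx": -0.04, "dy": -0.134, "dz": 0.02, "roll": 0, "claw": 0.7}, {"dx": -0.04, "dy": -0.134, "dz": 0.06, "roll": 0, "claw": 0.7}, {"dx": -0.04, "dy": -0.134, "dz": 0.1, "roll": 0, "claw": 0.7}, {"dx": -0.04, "dy": -0.134, "dz": 0.13, "roll": 0, "claw": 0.7}, {"dx": -0.04, "dy": -0.134, "dz": 0.15, "roll": 0, "claw": 0.7}, {"dx": -0.04, "dy": -0.134, "dz": 0.15, "roll": 0, "claw": 0.7}]}}

```text
time_s: 26.9
ee_pos: [0.4614, -0.2953, 0.034]
ee_rot: [-0.001, 0.727, 0.687, 0.001]
contact_force: [-0.1, 0.8, -0.8]
gripper_width: 0.0596
```

```bash
python3 - <<'E'
from h import *
s,M=state(); print(s['joint_positions'].round(3),s['ee_pos'],s['contact_force'],s['gripper_width'],tool([.464,-.2978,.0]))
c=shot('side'); 
for b in bearings(c):
    if b[4]<40 and b[2][0]<.53: print(*b)
E
```

```text
[-0.649  0.492  1.798  0.004  0.853 -2.165] [ 0.461438   -0.29531067  0.0340053 ] [-0.09271254  0.78066684 -0.76375786] 0.05960276466825889 [-0.0025  0.0027  0.034 ]
[ 49.5 185.8] 72 [0.0991 0.6957 0.0121] [0.074 0.036 0.015] 4.0
[164.5 186.5] 45 [0.4541 0.379  0.01  ] [0.035 0.038 0.011] 1.0
[243.4 248.6] 76 [ 0.4574 -0.1262  0.0101] [0.034 0.034 0.011] 0.0
[259.6 261. ] 86 [ 0.4572 -0.2025  0.0097] [0.031 0.034 0.01 ] 0.0
[282.  276.6] 96 [ 0.4645 -0.2971  0.01  ] [0.032 0.033 0.011] 6.0
```

Request:
{"method": "apply_moves", "body": {"rows": [{"dx": -0.002, "dy": 0.003, "dz": 0.012, "roll": 0, "claw": 0.7}, {"dx": -0.002, "dy": 0.003, "dz": 0.024, "roll": 0, "claw": 0.7}, {"dx": -0.002, "dy": 0.003, "dz": 0.032, "roll": 0, "claw": 0.7}, {"dx": -0.002, "dy": 0.003, "dz": 0.033, "roll": 0, "claw": 0.7}, {"dx": -0.002, "dy": 0.003, "dz": 0.033, "roll": 0, "claw": 0}, {"dx": -0.002, "dy": 0.003, "dz": 0.033, "roll": 0, "claw": 0}, {"dx": -0.002, "dy": 0.003, "dz": 0.033, "roll": 0, "claw": 0}, {"dx": -0.002, "dy": 0.003, "dz": 0.033, "roll": 0, "claw": 0}, {"dx": -0.002, "dy": 0.003, "dz": 0.033, "roll": 0, "claw": 0}]}}

```text
time_s: 27.85
ee_pos: [0.466, -0.2985, 0.0035]
ee_rot: [0.001, 0.727, 0.687, 0.002]
contact_force: [-0.2, 0.6, 6.8]
gripper_width: 0.0319
```

Request:
{"method": "apply_moves", "body": {"rows": [{"dx": 0, "dy": 0, "dz": -0.01, "roll": 0, "claw": 0}, {"dx": 0, "dy": 0, "dz": -0.04, "roll": 0, "claw": 0}, {"dx": 0, "dy": 0, "dz": -0.08, "roll": 0, "claw": 0}, {"dx": 0, "dy": 0, "dz": -0.12, "roll": 0, "claw": 0}, {"dx": 0, "dy": 0, "dz": -0.16, "roll": 0, "claw": 0}, {"dx": 0, "dy": 0, "dz": -0.19, "roll": 0, "claw": 0}, {"dx": 0, "dy": 0, "dz": -0.2, "roll": 0, "claw": 0}]}}

```text
time_s: 28.55
ee_pos: [0.4669, -0.3, 0.2079]
ee_rot: [0.005, 0.727, 0.687, 0.002]
contact_force: [-0.1, -0.6, -0.1]
gripper_width: 0.0313
```

```bash
python3 - <<'E'
from h import *
s,M=state(); print(s['joint_positions'].round(3),s['ee_pos'],s['contact_force'],s['gripper_width'],tool([.6245,.225,.2]))
c=shot('side'); p=px(c,s['ee_pos']); u,v=map(int,p); print(p)
W=cloud(c); im=c['image']
k=slice(max(0,v-45),v+45); l=slice(max(0,u-45),u+45)
cv2.imwrite('pics/g1.png',cv2.resize(im[k,l],None,fx=6,fy=6,interpolation=2))
c=shot('top')
for b in bearings(c):
    if b[4]<40 and .3<b[2][0]<.53: print(*b)
ring=W[(np.hypot(W[...,0]-.6245,W[...,1]-.225)<.045)&(W[...,2]>.11)]; print('side rim',np.percentile(ring,2,0)/2+np.percentile(ring,98,0)/2)
W=cloud(c); ring=W[(np.hypot(W[...,0]-.6245,W[...,1]-.225)<.045)&(W[...,2]>.115)]; lo,hi=np.percentile(ring,2,0),np.percentile(ring,98,0);print('top rim',(lo+hi)/2,hi-lo)
E
```

```text
[-0.65   0.293  1.591  0.003  1.248 -2.164] [ 0.46687615 -0.30002496  0.20790437] [-0.14607194 -0.58628333 -0.12309825] 0.031268984718122936 [0.5332 0.1273 0.0076]
[288.29999111 225.89701212]
[131.4 231.5] 115 [0.4548 0.3765 0.0099] [0.032 0.032 0.009] 8.0
[302.3 234.2] 114 [ 0.4568 -0.1275  0.01  ] [0.029 0.032 0.01 ] 7.0
[328.6 234.2] 117 [ 0.4574 -0.2036  0.0104] [0.031 0.032 0.01 ] 7.0
[496.  291.3] 64 [ 0.3036 -0.6835  0.012 ] [0.051 0.024 0.015] 20.0
side rim [0.62306681 0.2248683  0.11960492]
top rim [0.62497967 0.22470486 0.12156897] [0.07173618 0.07374451 0.01180952]
```

View pics/g1.png

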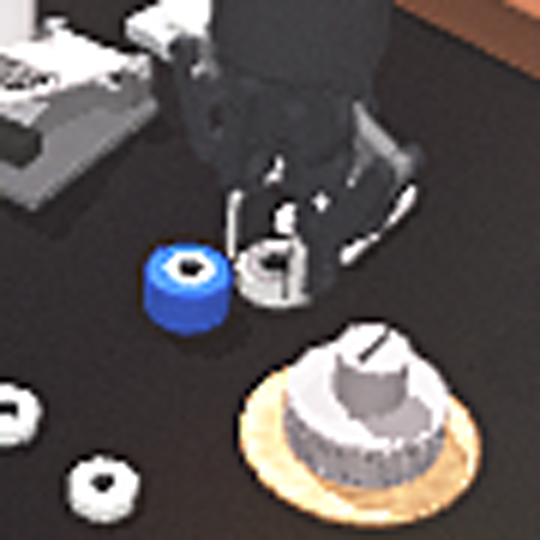

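The bearing is held flat in the jaws (crop centre), and the cap sits on the mat behind it. Carrying it to the pot.

Request:
{"method": "apply_moves", "body": {"rows": [{"dx": 0.03, "dy": 0.007, "dz": 0, "roll": 0, "claw": 0}, {"dx": 0.07, "dy": 0.017, "dz": 0, "roll": 0, "claw": 0}, {"dx": 0.115, "dy": 0.027, "dz": 0, "roll": 0, "claw": 0}, {"dx": 0.16, "dy": 0.038, "dz": 0, "roll": 0, "claw": 0}, {"dx": 0.205, "dy": 0.049, "dz": 0, "roll": 0, "claw": 0}, {"dx": 0.25, "dy": 0.06, "dz": 0, "roll": 0, "claw": 0}, {"dx": 0.295, "dy": 0.07, "dz": 0, "roll": 0, "claw": 0}, {"dx": 0.34, "dy": 0.081, "dz": 0, "roll": 0, "claw": 0}, {"dx": 0.385, "dy": 0.092, "dz": 0, "roll": 0, "claw": 0}, {"dx": 0.43, "dy": 0.103, "dz": 0, "roll": 0, "claw": 0}]}}

```text
time_s: 29.65
ee_pos: [0.5921, 0.1258, 0.2028]
ee_rot: [0.002, 0.727, 0.687, 0.0]
contact_force: [0.3, -1.6, -0.0]
gripper_width: 0.0318
```

Request:
{"method": "apply_moves", "body": {"rows": [{"dx": 0.04, "dy": 0.009, "dz": 0, "roll": 0, "claw": 0}, {"dx": 0.08, "dy": 0.019, "dz": 0, "roll": 0, "claw": 0}, {"dx": 0.105, "dy": 0.025, "dz": 0, "roll": 0, "claw": 0}, {"dx": 0.105, "dy": 0.025, "dz": 0, "roll": 0, "claw": 0}, {"dx": 0.105, "dy": 0.025, "dz": 0, "roll": 0, "claw": 0}]}}

```text
time_s: 30.15
ee_pos: [0.6215, 0.2292, 0.1997]
ee_rot: [0.001, 0.726, 0.687, -0.002]
contact_force: [-0.7, 0.2, 0.8]
gripper_width: 0.0315
```

```bash
python3 - <<'E'
from h import *
s,M=state(); print(s['joint_positions'].round(3),s['ee_pos'],s['contact_force'],s['gripper_width'],tool([.625,.2255,.132]))
E
```

```text
[ 0.292  0.452  1.353 -0.004  1.34  -1.223] [0.62153716 0.22919598 0.19967778] [-0.69177175  0.24445929  0.78692569] 0.03152930079547008 [-0.0032  0.0038  0.0677]
```

Request:
{"method": "apply_moves", "body": {"rows": [{"dx": -0.003, "dy": 0.004, "dz": 0.025, "roll": 0, "claw": 0}, {"dx": -0.003, "dy": 0.004, "dz": 0.05, "roll": 0, "claw": 0}, {"dx": -0.003, "dy": 0.004, "dz": 0.065, "roll": 0, "claw": 0}, {"dx": -0.003, "dy": 0.004, "dz": 0.066, "roll": 0, "claw": 0}, {"dx": -0.003, "dy": 0.004, "dz": 0.066, "roll": 0, "claw": 0}, {"dx": -0.003, "dy": 0.004, "dz": 0.066, "roll": 0, "claw": 0.65}, {"dx": -0.003, "dy": 0.004, "dz": 0.066, "roll": 0, "claw": 0.65}, {"dx": -0.003, "dy": 0.004, "dz": 0.066, "roll": 0, "claw": 0.65}, {"dx": -0.003, "dy": 0.004, "dz": 0.02, "roll": 0, "claw": 0.65}, {"dx": -0.003, "dy": 0.004, "dz": -0.01, "roll": 0, "claw": 0.65}]}}

```text
time_s: 31.15
ee_pos: [0.6258, 0.2263, 0.2117]
ee_rot: [0.001, 0.726, 0.687, -0.002]
contact_force: [2.3, 0.1, 0.9]
gripper_width: 0.0553
```

```bash
python3 - <<'E'
from h import *
s,M=state(); print(s['joint_positions'].round(3),s['ee_pos'],s['contact_force'],s['gripper_width'],tool([.4555,.377,.2]))
c=shot('side'); cv2.imwrite('pics/p1.png',cv2.resize(c['image'][130:220,150:300],None,fx=5,fy=5,interpolation=2))
for b in bearings(c):
    if b[4]<40 and .3<b[2][0]<.7: print(*b)
c=shot('top')
for b in bearings(c):
    if b[4]<40 and .3<b[2][0]<.53: print(*b)
E
```

```text
[ 0.286  0.447  1.33  -0.004  1.366 -1.229] [0.62575524 0.22625729 0.21173923] [2.30417163 0.05086109 0.94744412] 0.055257113426776396 [ 0.1412 -0.1783  0.0113]
[191.7 166.5] 237 [0.6397 0.4417 0.0106] [0.117 0.1   0.013] 0.0
[164.5 186.5] 46 [0.456  0.3829 0.0102] [0.034 0.049 0.012] 1.5
[235.5 198.3] 814 [0.6354 0.1349 0.0113] [0.163 0.241 0.013] 4.0
[243.7 248.7] 81 [ 0.4575 -0.1277  0.0097] [0.034 0.037 0.011] 0.0
[259.7 261. ] 85 [ 0.4572 -0.2034  0.0098] [0.031 0.035 0.01 ] 5.0
[357.5 292.6] 437 [ 0.5577 -0.4846  0.0121] [0.167 0.083 0.013] 0.0
[308.  290.1] 112 [ 0.4832 -0.3833  0.0101] [0.034 0.032 0.011] 35.0
[302.3 234.1] 114 [ 0.4568 -0.1276  0.0112] [0.029 0.032 0.01 ] 7.0
[328.6 234.4] 122 [ 0.4569 -0.2037  0.0103] [0.032 0.032 0.011] 8.0
[491.4 267.3] 58 [ 0.371  -0.6738  0.0119] [0.056 0.024 0.015] 22.0
[471.  279.6] 55 [ 0.3324 -0.6154  0.0121] [0.056 0.026 0.015] 21.0
[496.7 291.1] 64 [ 0.3027 -0.6875  0.0126] [0.053 0.032 0.014] 21.0
```

View pics/p1.png

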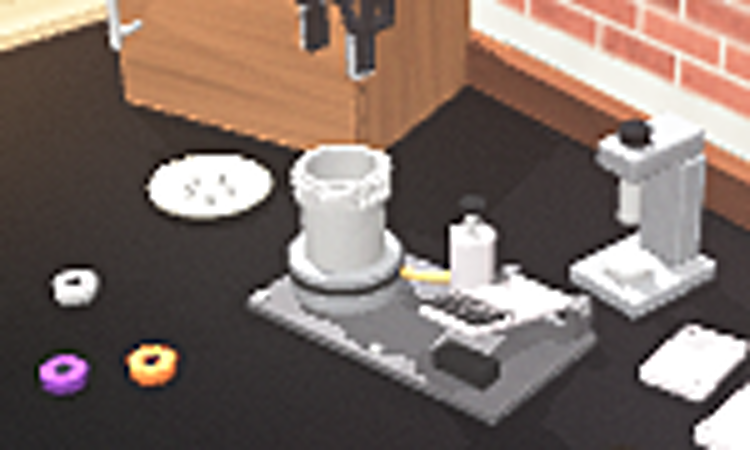

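Bearing A is gone from the bench; the open pot is intact. Next is the knocked one at (0.455,0.3775).

Request:
{"method": "apply_moves", "body": {"rows": [{"dx": 0.025, "dy": -0.031, "dz": 0, "roll": 0, "claw": 0.7}, {"dx": 0.05, "dy": -0.063, "dz": 0, "roll": 0, "claw": 0.7}, {"dx": 0.075, "dy": -0.095, "dz": 0, "roll": 0, "claw": 0.7}, {"dx": 0.1, "dy": -0.127, "dz": 0, "roll": 0, "claw": 0.7}, {"dx": 0.125, "dy": -0.158, "dz": 0.02, "roll": 0, "claw": 0.7}, {"dx": 0.141, "dy": -0.179, "dz": 0.06, "roll": 0, "claw": 0.7}, {"dx": 0.141, "dy": -0.179, "dz": 0.1, "roll": 0, "claw": 0.7}, {"dx": 0.141, "dy": -0.179, "dz": 0.14, "roll": 0, "claw": 0.7}, {"dx": 0.141, "dy": -0.179, "dz": 0.17, "roll": 0, "claw": 0.7}, {"dx": 0.141, "dy": -0.179, "dz": 0.175, "roll": 0, "claw": 0.7}]}}

```text
time_s: 32.25
ee_pos: [0.4566, 0.3759, 0.0357]
ee_rot: [0.003, 0.726, 0.688, -0.001]
contact_force: [0.0, -0.7, -0.6]
gripper_width: 0.0593
```

```bash
python3 - <<'E'
from h import *
s,M=state(); print(s['joint_positions'].round(3),s['ee_pos'],s['contact_force'],s['gripper_width'],tool([.455,.3775,.0]))
c=shot('top'); W=cloud(c)
u,v=map(int,px(c,[.625,.225,.06])); 
cv2.imwrite('pics/pot1.png',cv2.resize(c['image'][140:200,145:215],None,fx=8,fy=8,interpolation=2)); print(u,v,W[v-4:v+5:2,u-6:u+7:2,2].round(3))
E
```

```text
[ 0.621  0.533  1.699 -0.008  0.911 -0.89 ] [0.45664153 0.37585403 0.03565302] [ 0.04372579 -0.67019604 -0.62605224] 0.059290441049423215 [ 0.0018 -0.0018  0.0356]
181 172 [[0.049 0.046 0.06  0.061 0.057 0.059 0.052]
 [0.052 0.06  0.058 0.06  0.057 0.062 0.12 ]
 [0.05  0.06  0.059 0.063 0.061 0.064 0.123]
 [0.049 0.061 0.063 0.064 0.061 0.058 0.121]
 [0.051 0.059 0.062 0.062 0.061 0.125 0.118]]
```

View pics/pot1.png

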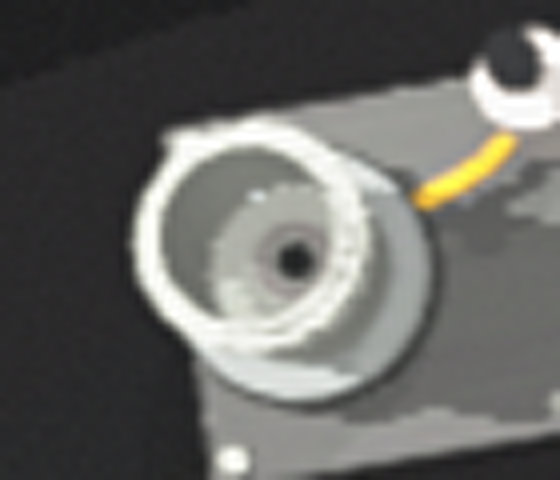

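Bearing A lies flat in the pot (depth 0.06 = floor + 11 mm). Now grasp D.

Request:
{"method": "apply_moves", "body": {"rows": [{"dx": 0.002, "dy": -0.002, "dz": 0.012, "roll": 0, "claw": 0.7}, {"dx": 0.002, "dy": -0.002, "dz": 0.024, "roll": 0, "claw": 0.7}, {"dx": 0.002, "dy": -0.002, "dz": 0.033, "roll": 0, "claw": 0.7}, {"dx": 0.002, "dy": -0.002, "dz": 0.034, "roll": 0, "claw": 0.7}, {"dx": 0.002, "dy": -0.002, "dz": 0.033, "roll": 0, "claw": 0}, {"dx": 0.002, "dy": -0.002, "dz": 0.033, "roll": 0, "claw": 0}, {"dx": 0.002, "dy": -0.002, "dz": 0.033, "roll": 0, "claw": 0}, {"dx": 0.002, "dy": -0.002, "dz": 0.033, "roll": 0, "claw": 0}, {"dx": 0.002, "dy": -0.002, "dz": 0.033, "roll": 0, "claw": 0}]}}

```text
time_s: 33.2
ee_pos: [0.4565, 0.3787, 0.0049]
ee_rot: [0.003, 0.726, 0.687, 0.001]
contact_force: [-0.7, -1.5, 5.3]
gripper_width: 0.0316
```

Request:
{"method": "apply_moves", "body": {"rows": [{"dx": 0, "dy": 0, "dz": -0.01, "roll": 0, "claw": 0}, {"dx": 0, "dy": 0, "dz": -0.04, "roll": 0, "claw": 0}, {"dx": 0, "dy": 0, "dz": -0.08, "roll": 0, "claw": 0}, {"dx": 0, "dy": 0, "dz": -0.12, "roll": 0, "claw": 0}, {"dx": 0, "dy": 0, "dz": -0.16, "roll": 0, "claw": 0}, {"dx": 0, "dy": 0, "dz": -0.19, "roll": 0, "claw": 0}, {"dx": 0, "dy": 0, "dz": -0.2, "roll": 0, "claw": 0}]}}

```text
time_s: 33.9
ee_pos: [0.457, 0.3808, 0.2096]
ee_rot: [0.004, 0.726, 0.687, 0.005]
contact_force: [0.8, -0.1, -0.8]
gripper_width: 0.0315
```

```bash
python3 - <<'E'
from h import *
s,M=state(); print(s['joint_positions'].round(3),s['ee_pos'],s['contact_force'],s['gripper_width'],tool([.625,.2255,.2]))
E
```

```text
[ 0.628  0.346  1.504 -0.007  1.281 -0.886] [0.4570164  0.38076382 0.20957163] [ 0.80380078 -0.1197557  -0.75714837] 0.031527563441070605 [-0.1458  0.1761  0.0115]
```

Request:
{"method": "apply_moves", "body": {"rows": [{"dx": -0.02, "dy": 0.025, "dz": 0, "roll": 0, "claw": 0}, {"dx": -0.05, "dy": 0.06, "dz": 0, "roll": 0, "claw": 0}, {"dx": -0.08, "dy": 0.096, "dz": 0, "roll": 0, "claw": 0}, {"dx": -0.11, "dy": 0.132, "dz": 0, "roll": 0, "claw": 0}, {"dx": -0.13, "dy": 0.156, "dz": 0, "roll": 0, "claw": 0}, {"dx": -0.146, "dy": 0.176, "dz": 0, "roll": 0, "claw": 0}, {"dx": -0.146, "dy": 0.176, "dz": 0.01, "roll": 0, "claw": 0}, {"dx": -0.146, "dy": 0.176, "dz": 0.01, "roll": 0, "claw": 0}]}}

```text
time_s: 34.7
ee_pos: [0.6233, 0.2244, 0.1986]
ee_rot: [0.002, 0.727, 0.687, 0.003]
contact_force: [-1.5, -0.2, -0.2]
gripper_width: 0.0312
```

```bash
python3 - <<'E'
from h import *
s,M=state(); print(s['joint_positions'].round(3),s['ee_pos'],s['contact_force'],s['gripper_width'],tool([.625,.2255,.132]))
E
```

```text
[ 0.283  0.448  1.363 -0.002  1.324 -1.231] [0.62329811 0.22442184 0.19860603] [-1.47209788 -0.15247995 -0.22334936] 0.031207660146118976 [0.0011 0.0012 0.0666]
```

Request:
{"method": "apply_moves", "body": {"rows": [{"dx": 0.001, "dy": 0.001, "dz": 0.025, "roll": 0, "claw": 0}, {"dx": 0.001, "dy": 0.001, "dz": 0.05, "roll": 0, "claw": 0}, {"dx": 0.001, "dy": 0.001, "dz": 0.064, "roll": 0, "claw": 0}, {"dx": 0.001, "dy": 0.001, "dz": 0.066, "roll": 0, "claw": 0}, {"dx": 0.001, "dy": 0.001, "dz": 0.066, "roll": 0, "claw": 0}, {"dx": 0.001, "dy": 0.001, "dz": 0.066, "roll": 0, "claw": 0.65}, {"dx": 0.001, "dy": 0.001, "dz": 0.066, "roll": 0, "claw": 0.65}, {"dx": 0.001, "dy": 0.001, "dz": 0.066, "roll": 0, "claw": 0.65}, {"dx": 0.001, "dy": 0.001, "dz": 0.02, "roll": 0, "claw": 0.65}, {"dx": 0.001, "dy": 0.001, "dz": -0.01, "roll": 0, "claw": 0.65}]}}

```text
time_s: 35.7
ee_pos: [0.6247, 0.2254, 0.2106]
ee_rot: [0.003, 0.727, 0.687, 0.003]
contact_force: [0.5, -0.3, 0.4]
gripper_width: 0.0554
```

```bash
python3 - <<'E'
from h import *
s,M=state(); print(s['joint_positions'].round(3),s['ee_pos'],s['contact_force'],s['gripper_width'],'B',tool([.457,-.1275,.2]))
for n in('side','top'):
  for b in bearings(shot(n)):
    if b[4]<40 and .3<b[2][0]<.53 and b[1]<150: print(n,*b)
E
```

```text
[ 0.284  0.441  1.344 -0.002  1.349 -1.23 ] [0.6247266  0.22539777 0.21063728] [ 0.45449711 -0.28382091  0.35894771] 0.05542966411799077 B [-0.3618 -0.1476  0.009 ]
side [243.5 248.6] 76 [ 0.4577 -0.126   0.0102] [0.033 0.033 0.012] 0.0
side [259.7 261.2] 91 [ 0.4575 -0.2031  0.0098] [0.032 0.034 0.011] 5.0
side [307.9 290.1] 113 [ 0.4829 -0.3832  0.0097] [0.034 0.033 0.01 ] 34.0
top [302.3 234.2] 111 [ 0.4568 -0.1275  0.0106] [0.029 0.032 0.008] 7.0
top [328.6 234.2] 118 [ 0.4574 -0.2038  0.0099] [0.031 0.032 0.011] 8.0
top [491.3 267.1] 57 [ 0.3708 -0.6738  0.012 ] [0.056 0.025 0.015] 21.0
top [470.7 280.3] 54 [ 0.3328 -0.6128  0.0127] [0.051 0.022 0.014] 22.0
top [495.6 291.7] 67 [ 0.3036 -0.6821  0.0117] [0.05  0.021 0.015] 22.0
```

Request:
{"method": "apply_moves", "body": {"rows": [{"dx": -0.036, "dy": -0.015, "dz": 0, "roll": 0, "claw": 0.7}, {"dx": -0.08, "dy": -0.033, "dz": 0, "roll": 0, "claw": 0.7}, {"dx": -0.124, "dy": -0.051, "dz": 0, "roll": 0, "claw": 0.7}, {"dx": -0.168, "dy": -0.069, "dz": 0, "roll": 0, "claw": 0.7}, {"dx": -0.212, "dy": -0.087, "dz": 0, "roll": 0, "claw": 0.7}, {"dx": -0.256, "dy": -0.105, "dz": 0, "roll": 0, "claw": 0.7}, {"dx": -0.3, "dy": -0.123, "dz": 0, "roll": 0, "claw": 0.7}, {"dx": -0.34, "dy": -0.139, "dz": 0, "roll": 0, "claw": 0.7}, {"dx": -0.362, "dy": -0.148, "dz": 0.02, "roll": 0, "claw": 0.7}, {"dx": -0.362, "dy": -0.148, "dz": 0.05, "roll": 0, "claw": 0.7}]}}

```text
time_s: 36.8
ee_pos: [0.4609, -0.13, 0.1621]
ee_rot: [0.008, 0.728, 0.685, 0.009]
contact_force: [0.7, 0.3, -1.7]
gripper_width: 0.0599
```

```bash
python3 - <<'E'
from h import *
s,M=state(); print(s['joint_positions'].round(3),s['ee_pos'],s['contact_force'],s['gripper_width'],'B',tool([.457,-.127,.035]))
c=shot('top'); W=cloud(c)
print(W[166:179:2,174:190:2,2].round(3))
E
```

```text
[-0.37   0.232  1.816  0.01   1.072 -1.885] [ 0.46086049 -0.12997209  0.16210194] [ 0.67701038  0.25233764 -1.65905437] 0.05993906646127002 B [ 0.0025 -0.007   0.127 ]
[[0.052 0.071 0.075 0.073 0.071 0.046 0.05  0.124]
 [0.07  0.076 0.068 0.073 0.07  0.073 0.06  0.124]
 [0.07  0.067 0.073 0.072 0.071 0.074 0.064 0.126]
 [0.07  0.076 0.073 0.071 0.071 0.072 0.064 0.119]
 [0.073 0.07  0.072 0.072 0.072 0.073 0.126 0.119]
 [0.048 0.072 0.077 0.072 0.07  0.06  0.122 0.121]
 [0.047 0.047 0.047 0.061 0.061 0.121 0.118 0.111]]
```

The second bearing is stacked flat (0.072). Down onto B.

Request:
{"method": "apply_moves", "body": {"rows": [{"dx": 0.002, "dy": -0.006, "dz": 0.04, "roll": 0, "claw": 0.7}, {"dx": 0.002, "dy": -0.006, "dz": 0.08, "roll": 0, "claw": 0.7}, {"dx": 0.002, "dy": -0.006, "dz": 0.11, "roll": 0, "claw": 0.7}, {"dx": 0.002, "dy": -0.006, "dz": 0.127, "roll": 0, "claw": 0.7}, {"dx": 0.002, "dy": -0.006, "dz": 0.127, "roll": 0, "claw": 0.7}, {"dx": 0.002, "dy": -0.006, "dz": 0.127, "roll": 0, "claw": 0.7}]}}

```text
time_s: 37.45
ee_pos: [0.4536, -0.1241, 0.03]
ee_rot: [0.003, 0.728, 0.686, 0.007]
contact_force: [0.2, -0.8, 0.3]
gripper_width: 0.0598
```

```bash
python3 - <<'E'
from h import *
s,M=state(); print(s['joint_positions'].round(3),s['ee_pos'],s['contact_force'],s['gripper_width'],'B',tool([.457,-.127,.0015]))
E
```

```text
[-0.365  0.42   1.981  0.015  0.73  -1.886] [ 0.45363313 -0.12414673  0.02998952] [ 0.24029138 -0.84423964  0.259216  ] 0.05979457529977409 B [-0.0028  0.0032  0.0285]
```

Request:
{"method": "apply_moves", "body": {"rows": [{"dx": -0.003, "dy": 0.003, "dz": 0.01, "roll": 0, "claw": 0.7}, {"dx": -0.003, "dy": 0.003, "dz": 0.02, "roll": 0, "claw": 0.7}, {"dx": -0.003, "dy": 0.003, "dz": 0.027, "roll": 0, "claw": 0.7}, {"dx": -0.003, "dy": 0.003, "dz": 0.028, "roll": 0, "claw": 0.7}, {"dx": -0.003, "dy": 0.003, "dz": 0.027, "roll": 0, "claw": 0}, {"dx": -0.003, "dy": 0.003, "dz": 0.027, "roll": 0, "claw": 0}, {"dx": -0.003, "dy": 0.003, "dz": 0.027, "roll": 0, "claw": 0}, {"dx": -0.003, "dy": 0.003, "dz": 0.027, "roll": 0, "claw": 0}, {"dx": -0.003, "dy": 0.003, "dz": 0.027, "roll": 0, "claw": 0}]}}

```text
time_s: 38.35
ee_pos: [0.4568, -0.1272, 0.0036]
ee_rot: [0.003, 0.728, 0.686, 0.007]
contact_force: [-0.9, -0.1, 6.3]
gripper_width: 0.0317
```

Request:
{"method": "apply_moves", "body": {"rows": [{"dx": 0, "dy": 0, "dz": -0.01, "roll": 0, "claw": 0}, {"dx": 0, "dy": 0, "dz": -0.04, "roll": 0, "claw": 0}, {"dx": 0, "dy": 0, "dz": -0.08, "roll": 0, "claw": 0}, {"dx": 0, "dy": 0, "dz": -0.12, "roll": 0, "claw": 0}, {"dx": 0, "dy": 0, "dz": -0.16, "roll": 0, "claw": 0}, {"dx": 0, "dy": 0, "dz": -0.19, "roll": 0, "claw": 0}, {"dx": 0, "dy": 0, "dz": -0.2, "roll": 0, "claw": 0}]}}

```text
time_s: 39.05
ee_pos: [0.456, -0.1289, 0.2076]
ee_rot: [0.006, 0.728, 0.686, 0.008]
contact_force: [1.0, -0.2, 0.0]
gripper_width: 0.0316
```

```bash
python3 - <<'E'
from h import *
s,M=state(); print(s['joint_positions'].round(3),s['ee_pos'],s['contact_force'],s['gripper_width'],tool([.625,.2255,.2]))
E
```

```text
[-0.372  0.177  1.756  0.011  1.19  -1.887] [ 0.45597193 -0.12893803  0.20764825] [ 1.0295987  -0.20563466  0.04056039] 0.03155170188167734 [0.3639 0.1474 0.012 ]
```

Request:
{"method": "apply_moves", "body": {"rows": [{"dx": 0.03, "dy": 0.012, "dz": 0, "roll": 0, "claw": 0}, {"dx": 0.07, "dy": 0.028, "dz": 0, "roll": 0, "claw": 0}, {"dx": 0.114, "dy": 0.046, "dz": 0, "roll": 0, "claw": 0}, {"dx": 0.158, "dy": 0.064, "dz": 0, "roll": 0, "claw": 0}, {"dx": 0.202, "dy": 0.082, "dz": 0, "roll": 0, "claw": 0}, {"dx": 0.246, "dy": 0.1, "dz": 0, "roll": 0, "claw": 0}, {"dx": 0.29, "dy": 0.117, "dz": 0, "roll": 0, "claw": 0}, {"dx": 0.33, "dy": 0.134, "dz": 0, "roll": 0, "claw": 0}, {"dx": 0.364, "dy": 0.147, "dz": 0.005, "roll": 0, "claw": 0}, {"dx": 0.364, "dy": 0.147, "dz": 0.01, "roll": 0, "claw": 0}]}}

```text
time_s: 40.05
ee_pos: [0.626, 0.2304, 0.2003]
ee_rot: [0.006, 0.726, 0.687, 0.009]
contact_force: [-0.6, -0.9, -0.7]
gripper_width: 0.0316
```

```bash
python3 - <<'E'
from h import *
s,M=state(); print(s['joint_positions'].round(3),s['ee_pos'],s['contact_force'],s['gripper_width'],tool([.625,.2255,.132]))
E
```

```text
[ 0.29   0.445  1.363 -0.002  1.311 -1.224] [0.62598746 0.23040864 0.20030439] [-0.55301621 -0.90658815 -0.65552273] 0.03164646123292132 [-0.0053 -0.0022  0.0682]
```

Request:
{"method": "apply_moves", "body": {"rows": [{"dx": -0.005, "dy": -0.002, "dz": 0.025, "roll": 0, "claw": 0}, {"dx": -0.005, "dy": -0.002, "dz": 0.05, "roll": 0, "claw": 0}, {"dx": -0.005, "dy": -0.002, "dz": 0.065, "roll": 0, "claw": 0}, {"dx": -0.005, "dy": -0.002, "dz": 0.067, "roll": 0, "claw": 0}, {"dx": -0.005, "dy": -0.002, "dz": 0.067, "roll": 0, "claw": 0}, {"dx": -0.005, "dy": -0.002, "dz": 0.067, "roll": 0, "claw": 0.65}, {"dx": -0.005, "dy": -0.002, "dz": 0.067, "roll": 0, "claw": 0.65}, {"dx": -0.005, "dy": -0.002, "dz": 0.067, "roll": 0, "claw": 0.65}, {"dx": -0.005, "dy": -0.002, "dz": 0.02, "roll": 0, "claw": 0.65}, {"dx": -0.005, "dy": -0.002, "dz": -0.01, "roll": 0, "claw": 0.65}]}}

```text
time_s: 41.05
ee_pos: [0.624, 0.2256, 0.2124]
ee_rot: [0.006, 0.726, 0.687, 0.01]
contact_force: [0.4, -0.1, 0.9]
gripper_width: 0.0553
```

```bash
python3 - <<'E'
from h import *
s,M=state(); print(s['joint_positions'].round(3),s['ee_pos'],s['contact_force'],s['gripper_width'],'C',tool([.4573,-.2034,.2]))
for n in('side','top'):
  for b in bearings(shot(n)):
    if b[4]<30 and .4<b[2][0]<.53 and b[1]<150: print(n,*b)
E
```

```text
[ 0.284  0.431  1.356 -0.002  1.331 -1.23 ] [0.62396436 0.22563566 0.21243333] [ 0.36746374 -0.06583139  0.91126339] 0.055272036393743736 C [-0.4377 -0.1427  0.0065]
side [259.6 260.9] 85 [ 0.4581 -0.2035  0.01  ] [0.034 0.032 0.011] 5.0
top [328.6 234.2] 118 [ 0.4574 -0.2037  0.0107] [0.031 0.032 0.009] 8.0
```

Last bearing, C at (0.4575,-0.2036).

Request:
{"method": "apply_moves", "body": {"rows": [{"dx": -0.04, "dy": -0.013, "dz": 0, "roll": 0, "claw": 0.7}, {"dx": -0.087, "dy": -0.028, "dz": 0, "roll": 0, "claw": 0.7}, {"dx": -0.134, "dy": -0.044, "dz": 0, "roll": 0, "claw": 0.7}, {"dx": -0.181, "dy": -0.059, "dz": 0, "roll": 0, "claw": 0.7}, {"dx": -0.228, "dy": -0.074, "dz": 0, "roll": 0, "claw": 0.7}, {"dx": -0.275, "dy": -0.09, "dz": 0, "roll": 0, "claw": 0.7}, {"dx": -0.322, "dy": -0.105, "dz": 0, "roll": 0, "claw": 0.7}, {"dx": -0.369, "dy": -0.12, "dz": 0, "roll": 0, "claw": 0.7}, {"dx": -0.41, "dy": -0.134, "dz": 0, "roll": 0, "claw": 0.7}, {"dx": -0.437, "dy": -0.143, "dz": 0.01, "roll": 0, "claw": 0.7}]}}

```text
time_s: 42.15
ee_pos: [0.46, -0.2047, 0.1992]
ee_rot: [0.01, 0.727, 0.686, 0.015]
contact_force: [0.8, -0.1, -0.4]
gripper_width: 0.0601
```

Request:
{"method": "apply_moves", "body": {"rows": [{"dx": 0, "dy": 0, "dz": 0.03, "roll": 0, "claw": 0.7}, {"dx": 0, "dy": 0, "dz": 0.07, "roll": 0, "claw": 0.7}, {"dx": 0, "dy": 0, "dz": 0.11, "roll": 0, "claw": 0.7}, {"dx": 0, "dy": 0, "dz": 0.145, "roll": 0, "claw": 0.7}, {"dx": 0, "dy": 0, "dz": 0.16, "roll": 0, "claw": 0.7}, {"dx": 0, "dy": 0, "dz": 0.16, "roll": 0, "claw": 0.7}]}}

```text
time_s: 42.75
ee_pos: [0.4637, -0.2029, 0.037]
ee_rot: [0.008, 0.727, 0.686, 0.014]
contact_force: [-0.4, -0.4, 0.8]
gripper_width: 0.0602
```

```bash
python3 - <<'E'
from h import *
s,M=state(); print(s['joint_positions'].round(3),s['ee_pos'],s['contact_force'],s['gripper_width'],'C',tool([.4575,-.2034,.0015]))
c=shot('top'); W=cloud(c)
print(W[166:179:2,174:190:2,2].round(3))
E
```

```text
[-0.512  0.438  1.909  0.032  0.772 -2.048] [ 0.46372046 -0.20285448  0.03698184] [-0.43242305 -0.40658472  0.78861772] 0.06024066283011867 C [-0.0012 -0.0073  0.0353]
[[0.05  0.082 0.081 0.085 0.081 0.079 0.047 0.127]
 [0.074 0.081 0.08  0.083 0.08  0.081 0.082 0.128]
 [0.083 0.082 0.084 0.085 0.082 0.082 0.08  0.12 ]
 [0.073 0.085 0.083 0.083 0.083 0.086 0.08  0.122]
 [0.053 0.082 0.084 0.086 0.085 0.08  0.124 0.125]
 [0.051 0.048 0.07  0.075 0.076 0.062 0.121 0.123]
 [0.045 0.047 0.05  0.053 0.061 0.12  0.123 0.112]]
```

Three in the pot (0.083).

Request:
{"method": "apply_moves", "body": {"rows": [{"dx": -0.001, "dy": -0.007, "dz": 0.005, "roll": 0, "claw": 0.7}, {"dx": -0.001, "dy": -0.007, "dz": 0.018, "roll": 0, "claw": 0.7}, {"dx": -0.001, "dy": -0.007, "dz": 0.03, "roll": 0, "claw": 0.7}, {"dx": -0.001, "dy": -0.007, "dz": 0.034, "roll": 0, "claw": 0.7}, {"dx": -0.001, "dy": -0.007, "dz": 0.034, "roll": 0, "claw": 0}, {"dx": -0.001, "dy": -0.007, "dz": 0.033, "roll": 0, "claw": 0}, {"dx": -0.001, "dy": -0.007, "dz": 0.033, "roll": 0, "claw": 0}, {"dx": -0.001, "dy": -0.007, "dz": 0.033, "roll": 0, "claw": 0}, {"dx": -0.001, "dy": -0.007, "dz": 0.033, "roll": 0, "claw": 0}]}}

```text
time_s: 43.7
ee_pos: [0.4594, -0.2042, 0.0061]
ee_rot: [0.01, 0.727, 0.686, 0.015]
contact_force: [-1.4, 0.6, 6.4]
gripper_width: 0.031
```

Request:
{"method": "apply_moves", "body": {"rows": [{"dx": 0, "dy": 0, "dz": -0.01, "roll": 0, "claw": 0}, {"dx": 0, "dy": 0, "dz": -0.04, "roll": 0, "claw": 0}, {"dx": 0, "dy": 0, "dz": -0.08, "roll": 0, "claw": 0}, {"dx": 0, "dy": 0, "dz": -0.12, "roll": 0, "claw": 0}, {"dx": 0, "dy": 0, "dz": -0.16, "roll": 0, "claw": 0}, {"dx": 0, "dy": 0, "dz": -0.19, "roll": 0, "claw": 0}, {"dx": 0, "dy": 0, "dz": -0.2, "roll": 0, "claw": 0}]}}

```text
time_s: 44.4
ee_pos: [0.4541, -0.2063, 0.2103]
ee_rot: [0.014, 0.727, 0.686, 0.016]
contact_force: [0.9, -0.0, -0.7]
gripper_width: 0.0309
```

```bash
python3 - <<'E'
from h import *
s,M=state(); print(s['joint_positions'].round(3),s['ee_pos'],s['contact_force'],s['gripper_width'],tool([.625,.2255,.2]))
E
```

```text
[-0.528  0.201  1.718  0.024  1.188 -2.05 ] [ 0.45413463 -0.20626528  0.21025406] [ 0.89508467 -0.04830841 -0.71846966] 0.030866411025810555 [0.4408 0.1453 0.0181]
```

Request:
{"method": "apply_moves", "body": {"rows": [{"dx": 0.03, "dy": 0.01, "dz": 0, "roll": 0, "claw": 0}, {"dx": 0.075, "dy": 0.025, "dz": 0, "roll": 0, "claw": 0}, {"dx": 0.122, "dy": 0.04, "dz": 0.002, "roll": 0, "claw": 0}, {"dx": 0.169, "dy": 0.056, "dz": 0.004, "roll": 0, "claw": 0}, {"dx": 0.216, "dy": 0.071, "dz": 0.006, "roll": 0, "claw": 0}, {"dx": 0.263, "dy": 0.087, "dz": 0.008, "roll": 0, "claw": 0}, {"dx": 0.31, "dy": 0.102, "dz": 0.01, "roll": 0, "claw": 0}, {"dx": 0.357, "dy": 0.118, "dz": 0.012, "roll": 0, "claw": 0}, {"dx": 0.4, "dy": 0.132, "dz": 0.014, "roll": 0, "claw": 0}, {"dx": 0.436, "dy": 0.144, "dz": 0.016, "roll": 0, "claw": 0}]}}

```text
time_s: 45.4
ee_pos: [0.6231, 0.2234, 0.2006]
ee_rot: [0.013, 0.726, 0.687, 0.015]
contact_force: [0.1, -0.3, -0.2]
gripper_width: 0.0311
```

Request:
{"method": "apply_moves", "body": {"rows": [{"dx": 0, "dy": 0, "dz": 0, "roll": 0, "claw": 0}]}}

```text
time_s: 45.5
ee_pos: [0.6241, 0.2282, 0.1989]
ee_rot: [0.012, 0.725, 0.688, 0.016]
contact_force: [-1.0, 0.1, -0.5]
gripper_width: 0.0312
```

```bash
python3 - <<'E'
from h import *
s,M=state(); print(s['joint_positions'].round(3),s['ee_pos'],s['contact_force'],s['gripper_width'],tool([.625,.2255,.133]));print(M.round(3))
E
```

```text
[ 0.291  0.435  1.386 -0.008  1.282 -1.226] [0.62410066 0.22822956 0.19890721] [-0.95446456  0.11537441 -0.45457616] 0.03119692526007686 [-0.0031 -0.0015  0.0659]
[[ 0.052  0.998  0.039]
 [ 0.999 -0.052  0.004]
 [ 0.006  0.039 -0.999]]
```

Request:
{"method": "apply_moves", "body": {"rows": [{"dx": -0.003, "dy": -0.001, "dz": 0.025, "roll": 0, "claw": 0}, {"dx": -0.003, "dy": -0.001, "dz": 0.05, "roll": 0, "claw": 0}, {"dx": -0.003, "dy": -0.001, "dz": 0.062, "roll": 0, "claw": 0}, {"dx": -0.003, "dy": -0.001, "dz": 0.065, "roll": 0, "claw": 0}, {"dx": -0.003, "dy": -0.001, "dz": 0.065, "roll": 0, "claw": 0}, {"dx": -0.003, "dy": -0.001, "dz": 0.065, "roll": 0, "claw": 0.65}, {"dx": -0.003, "dy": -0.001, "dz": 0.065, "roll": 0, "claw": 0.65}, {"dx": -0.003, "dy": -0.001, "dz": 0.065, "roll": 0, "claw": 0.65}, {"dx": -0.003, "dy": -0.001, "dz": 0.02, "roll": 0, "claw": 0.65}, {"dx": -0.003, "dy": -0.001, "dz": -0.01, "roll": 0, "claw": 0.65}]}}

```text
time_s: 46.5
ee_pos: [0.6229, 0.2253, 0.2108]
ee_rot: [0.012, 0.725, 0.688, 0.016]
contact_force: [1.4, 0.4, 0.5]
gripper_width: 0.0551
```

```bash
python3 - <<'E'
from h import *
s,M=state(); print(s['joint_positions'].round(3),s['ee_pos'],s['contact_force'],s['gripper_width'],'pad',tool([.62,.061,.15]))
for n in('side','top'):
  for b in bearings(shot(n)):
    if b[4]<30 and .4<b[2][0]<.7 and b[1]<150: print(n,*b)
E
```

```text
[ 0.288  0.422  1.375 -0.008  1.304 -1.23 ] [0.62285976 0.2253342  0.21076534] [1.38884236 0.40686466 0.46420853] 0.055144907750522824 pad [-0.1646  0.0032  0.0599]
```

Request:
{"method": "apply_moves", "body": {"rows": [{"dx": -0.03, "dy": 0, "dz": 0, "roll": 0, "claw": 0.3}, {"dx": -0.07, "dy": 0.001, "dz": 0, "roll": 0, "claw": 0}, {"dx": -0.11, "dy": 0.002, "dz": 0, "roll": 0, "claw": 0}, {"dx": -0.15, "dy": 0.003, "dz": 0, "roll": 0, "claw": 0}, {"dx": -0.165, "dy": 0.003, "dz": 0.02, "roll": 0, "claw": 0}, {"dx": -0.165, "dy": 0.003, "dz": 0.05, "roll": 0, "claw": 0}, {"dx": -0.165, "dy": 0.003, "dz": 0.06, "roll": 0, "claw": 0}, {"dx": -0.165, "dy": 0.003, "dz": 0.06, "roll": 0, "claw": 0}]}}

```text
time_s: 47.4
ee_pos: [0.6218, 0.0618, 0.1518]
ee_rot: [0.013, 0.725, 0.688, 0.019]
contact_force: [-0.4, -0.3, 0.0]
gripper_width: -0.0004
```

```bash
python3 - <<'E'
from h import *
s,M=state(); print(s['joint_positions'].round(3),s['ee_pos'],s['contact_force'],s['gripper_width'],'pad',tool([.619,.061,.085]))
c=shot('top'); W=cloud(c)
print(W[164:181:2,172:192:2,2].round(3))
c=shot('side','pd'); cv2.imwrite('pics/pdc.png',cv2.resize(c['image'][120:230,150:320],None,fx=4.5,fy=4.5,interpolation=2))
E
```

```text
[ 0.028  0.419  1.544  0.006  1.133 -1.494] [0.62183391 0.06182891 0.15184258] [-0.40165542 -0.25596641  0.03938795] -0.0003685959516594766 pad [-0.0016 -0.0058  0.0666]
[[0.08  0.07  0.589 0.592 0.591 0.59  0.59  0.585 0.569 0.554]
 [0.067 0.057 0.59  0.591 0.593 0.592 0.591 0.582 0.57  0.554]
 [0.058 0.095 0.593 0.593 0.593 0.593 0.594 0.581 0.57  0.552]
 [0.05  0.595 0.594 0.596 0.594 0.594 0.591 0.584 0.568 0.552]
 [0.05  0.596 0.597 0.597 0.594 0.595 0.595 0.581 0.569 0.553]
 [0.05  0.597 0.596 0.598 0.597 0.596 0.593 0.583 0.567 0.55 ]
 [0.049 0.599 0.599 0.596 0.598 0.596 0.596 0.582 0.567 0.553]
 [0.055 0.6   0.599 0.6   0.599 0.6   0.594 0.582 0.566 0.551]
 [0.128 0.6   0.601 0.601 0.602 0.601 0.595 0.58  0.567 0.549]]
```

View pics/pdc.png

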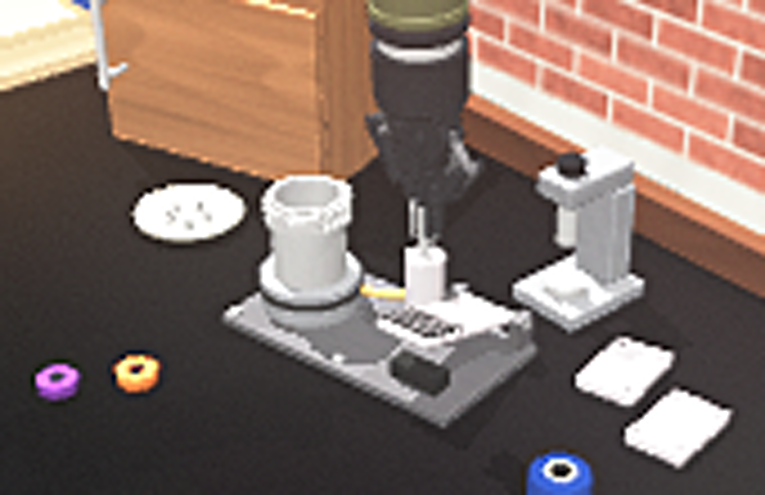

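The side view shows no grey bearings left on the bench and the pot rim clear. The arm hides the pot's inside from above, so I'll step aside to confirm all four before pumping.

Request:
{"method": "apply_moves", "body": {"rows": [{"dx": -0.04, "dy": -0.02, "dz": 0, "roll": 0, "claw": 0}, {"dx": -0.08, "dy": -0.04, "dz": 0, "roll": 0, "claw": 0}, {"dx": -0.12, "dy": -0.06, "dz": 0, "roll": 0, "claw": 0}, {"dx": -0.16, "dy": -0.08, "dz": 0, "roll": 0, "claw": 0}, {"dx": -0.16, "dy": -0.08, "dz": 0, "roll": 0, "claw": 0}]}}

```text
time_s: 48.0
ee_pos: [0.5342, -0.0969, 0.1502]
ee_rot: [0.016, 0.726, 0.687, 0.02]
contact_force: [-0.1, 1.2, -0.1]
gripper_width: 0.0004
```

```bash
python3 - <<'E'
from h import *
s,M=state(); print(s['ee_pos'],'pad',tool([.619,.061,.1]))
c=shot('top','t2'); W=cloud(c)
print(W[164:181:2,172:192:2,2].round(3))
cv2.imwrite('pics/t2c.png',cv2.resize(c['image'][135:205,140:270],None,fx=6,fy=6,interpolation=2))
E
```

```text
[ 0.53418382 -0.09685294  0.15015717] pad [0.1618 0.0734 0.0552]
[[0.08  0.069 0.056 0.081 0.081 0.082 0.048 0.051 0.122 0.116]
 [0.066 0.054 0.092 0.097 0.093 0.09  0.082 0.05  0.122 0.124]
 [0.055 0.094 0.097 0.098 0.09  0.097 0.099 0.083 0.126 0.122]
 [0.05  0.093 0.094 0.092 0.093 0.094 0.095 0.082 0.124 0.124]
 [0.049 0.096 0.092 0.095 0.094 0.092 0.091 0.082 0.12  0.115]
 [0.05  0.054 0.094 0.096 0.094 0.095 0.09  0.125 0.123 0.116]
 [0.049 0.053 0.048 0.093 0.093 0.092 0.059 0.123 0.122 0.104]
 [0.054 0.048 0.05  0.05  0.053 0.06  0.123 0.118 0.11  0.075]
 [0.126 0.126 0.05  0.124 0.125 0.119 0.12  0.113 0.073 0.067]]
```

View pics/t2c.png

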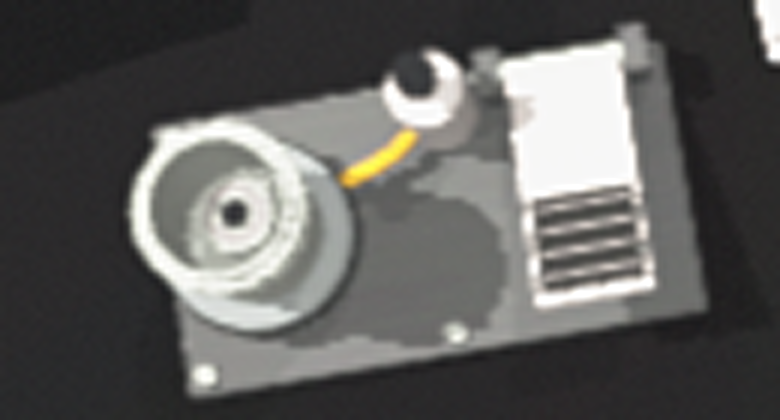

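All four are stacked (top at 0.094 = 0.05 + 4×11 mm, 31 mm below the rim). Back to the pad at z = 0.1.

Request:
{"method": "apply_moves", "body": {"rows": [{"dx": 0.04, "dy": 0.018, "dz": 0, "roll": 0, "claw": 0}, {"dx": 0.08, "dy": 0.036, "dz": 0, "roll": 0, "claw": 0}, {"dx": 0.12, "dy": 0.054, "dz": 0.01, "roll": 0, "claw": 0}, {"dx": 0.162, "dy": 0.073, "dz": 0.02, "roll": 0, "claw": 0}, {"dx": 0.162, "dy": 0.073, "dz": 0.05, "roll": 0, "claw": 0}, {"dx": 0.162, "dy": 0.073, "dz": 0.055, "roll": 0, "claw": 0}, {"dx": 0.162, "dy": 0.073, "dz": 0.055, "roll": 0, "claw": 0}]}}

```text
time_s: 48.75
ee_pos: [0.6195, 0.0642, 0.1001]
ee_rot: [0.015, 0.725, 0.688, 0.021]
contact_force: [-0.1, -0.1, 0.8]
gripper_width: -0.0003
```

```bash
python3 - <<'E'
from h import *
s,M=state(); print(s['ee_pos'],s['contact_force'],'rest',tool([.619,.061,.075]),'stop',tool([.615,.0605,.041]))
E
```

```text
[0.61952519 0.06424982 0.10013536] [-0.1023539  -0.118418    0.83439861] rest [-0.0035 -0.0016  0.0251] stop [-0.0045 -0.0073  0.0588]
```

Request:
{"method": "apply_moves", "body": {"rows": [{"dx": -0.004, "dy": -0.002, "dz": 0.012, "roll": 0, "claw": 0}, {"dx": -0.004, "dy": -0.002, "dz": 0.022, "roll": 0, "claw": 0}, {"dx": -0.004, "dy": -0.003, "dz": 0.03, "roll": 0, "claw": 0}, {"dx": -0.004, "dy": -0.004, "dz": 0.037, "roll": 0, "claw": 0}, {"dx": -0.004, "dy": -0.005, "dz": 0.044, "roll": 0, "claw": 0}, {"dx": -0.004, "dy": -0.006, "dz": 0.05, "roll": 0, "claw": 0}, {"dx": -0.004, "dy": -0.007, "dz": 0.055, "roll": 0, "claw": 0}]}}

```text
time_s: 49.45
ee_pos: [0.6148, 0.0598, 0.0449]
ee_rot: [0.016, 0.725, 0.688, 0.02]
contact_force: [-2.8, -3.5, 8.1]
gripper_width: -0.0001
```

```bash
python3 - <<'E'
from h import *
s,M=state(); print(s['ee_pos'],s['contact_force'],tool([.615,.0605,.041]))
E
```

```text
[0.61478993 0.05984447 0.04486544] [-2.77131799 -3.51320974  8.05866844] [ 0.0006 -0.      0.0039]
```

Request:
{"method": "apply_moves", "body": {"rows": [{"dx": 0, "dy": 0, "dz": 0.002, "roll": 0, "claw": 0}, {"dx": 0, "dy": 0, "dz": 0.004, "roll": 0, "claw": 0}, {"dx": 0, "dy": 0, "dz": 0.005, "roll": 0, "claw": 0}, {"dx": 0, "dy": 0, "dz": 0.005, "roll": 0, "claw": 0}]}}

```text
time_s: 49.85
ee_pos: [0.6146, 0.0596, 0.041]
ee_rot: [0.016, 0.725, 0.688, 0.02]
contact_force: [-3.3, -1.1, 11.7]
gripper_width: 0.0002
```

Request:
{"method": "apply_moves", "body": {"rows": [{"dx": 0, "dy": 0, "dz": 0.002, "roll": 0, "claw": 0}, {"dx": 0, "dy": 0, "dz": 0.003, "roll": 0, "claw": 0}, {"dx": 0, "dy": 0, "dz": 0.003, "roll": 0, "claw": 0}, {"dx": 0, "dy": 0, "dz": 0.003, "roll": 0, "claw": 0}, {"dx": 0, "dy": 0, "dz": 0.003, "roll": 0, "claw": 0}]}}

```text
time_s: 50.35
ee_pos: [0.6146, 0.0596, 0.0406]
ee_rot: [0.016, 0.725, 0.688, 0.02]
contact_force: [-6.4, -0.2, 21.2]
gripper_width: 0.0002
```

```bash
python3 - <<'E'
from h import *
s,M=state(); print(s['ee_pos'],s['contact_force'],s['wrist_torque'])
c=shot('side'); W=cloud(c)
d=np.array([.983,.183]);n=np.array([-.183,.983]);o=np.array([.639,.146])
q=(W[...,:2]-o); x=q@d;y=q@n
m=(abs(y+.08)<.026)&(x>-.07)&(x<.06)&(W[...,2]>.02)&(W[...,2]<.09)&(abs(x+.03)>.02)
for a in np.arange(-.065,.06,.01):
    k=m&(abs(x-a)<.005)
    if k.sum()>2: print(round(a,3),k.sum(),np.median(W[...,2][k]).round(4))
E
```

```text
[0.614574   0.05960257 0.04059551] [-6.35641408 -0.18260298 21.2161839 ] [-0.02172057  1.07505515 -0.00750007]
-0.065 37 0.039
-0.055 47 0.0447
-0.005 15 0.0392
0.005 15 0.04
0.015 15 0.0399
0.025 16 0.0397
0.035 15 0.0391
0.045 15 0.0401
0.055 21 0.0408
```

At the stop: the plate is level at 0.040 and force rises with no further travel. Letting up, then the second stroke.

Request:
{"method": "apply_moves", "body": {"rows": [{"dx": 0, "dy": 0, "dz": -0.01, "roll": 0, "claw": 0}, {"dx": 0, "dy": 0.002, "dz": -0.025, "roll": 0, "claw": 0}, {"dx": 0, "dy": 0.004, "dz": -0.04, "roll": 0, "claw": 0}, {"dx": 0, "dy": 0.006, "dz": -0.06, "roll": 0, "claw": 0}, {"dx": 0, "dy": 0.006, "dz": -0.06, "roll": 0, "claw": 0}, {"dx": 0, "dy": 0.006, "dz": -0.06, "roll": 0, "claw": 0}, {"dx": 0, "dy": 0.006, "dz": -0.06, "roll": 0, "claw": 0}]}}

```text
time_s: 51.1
ee_pos: [0.6165, 0.0589, 0.0995]
ee_rot: [0.015, 0.725, 0.688, 0.02]
contact_force: [-0.1, 0.3, -0.5]
gripper_width: -0.0003
```

```bash
cat > ped.py <<'E'
from h import *
s,M=state(); print(s['ee_pos'],s['contact_force'],'stop',tool([.615,.0605,.041]))
c=shot('side'); W=cloud(c)
d=np.array([.983,.183]);n=np.array([-.183,.983]);o=np.array([.639,.146])
q=(W[...,:2]-o); x=q@d;y=q@n
m=(abs(y+.08)<.02)&(x>-.055)&(x<.06)&(W[...,2]>.02)&(W[...,2]<.09)&(abs(x+.03)>.015)
a=np.polyfit(x[m],W[...,2][m],1); print('pedal angle',-np.arctan(a[0]),m.sum())
E
python3 ped.py
```

```text
[0.61649767 0.05893813 0.09954886] [-0.09722149  0.31124229 -0.49430358] stop [ 0.001  -0.0045  0.0584]
pedal angle 0.031916595259646886 90
```

```bash
cat >> ped.py <<'E'
for a in np.arange(-.075,.06,.01):
    k=(abs(y+.08)<.024)&(abs(x-a)<.005)&(W[...,2]>.005)&(W[...,2]<.12)
    if k.sum()>2: print(round(a,3),k.sum(),np.percentile(W[...,2][k],[10,50,90]).round(4))
cv2.imwrite('pics/ped.png',cv2.resize(c['image'][150:220,190:290],None,fx=7,fy=7,interpolation=2))
E
python3 ped.py
```

```text
[0.61639629 0.05894275 0.09940111] [-0.69220021 -0.04652557  0.24814302] stop [ 0.001  -0.0043  0.0583]
pedal angle -0.01261098673576355 90
-0.065 42 [0.0072 0.0131 0.0776]
-0.055 43 [0.0113 0.0741 0.08  ]
-0.045 91 [0.0144 0.0306 0.1125]
-0.035 39 [0.0287 0.0321 0.1107]
-0.025 23 [0.0164 0.069  0.0712]
-0.015 15 [0.0148 0.0668 0.0683]
-0.005 21 [0.0118 0.0146 0.0619]
0.005 27 [0.0113 0.0154 0.0597]
0.015 29 [0.0119 0.0153 0.0564]
0.025 28 [0.0116 0.0151 0.0525]
0.035 23 [0.0118 0.0142 0.0499]
0.045 20 [0.0118 0.0299 0.0472]
0.055 23 [0.0113 0.0147 0.0443]
```

View pics/ped.png

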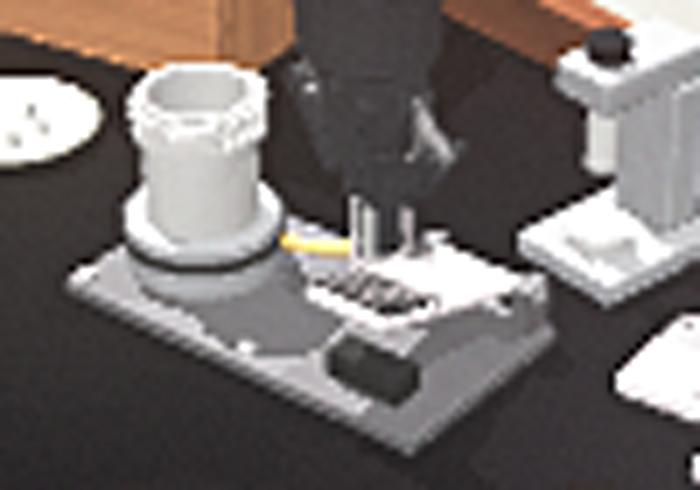

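The pedal is up: the plate's top edge profile slopes from 0.044 to 0.071 over 80 mm, about 0.32 rad. My line fit was wrong because it mixed in base-plate points. Second stroke.

Request:
{"method": "apply_moves", "body": {"rows": [{"dx": 0.001, "dy": 0.001, "dz": 0.012, "roll": 0, "claw": 0}, {"dx": 0.001, "dy": 0, "dz": 0.022, "roll": 0, "claw": 0}, {"dx": 0.001, "dy": -0.001, "dz": 0.03, "roll": 0, "claw": 0}, {"dx": 0.001, "dy": -0.002, "dz": 0.037, "roll": 0, "claw": 0}, {"dx": 0.001, "dy": -0.003, "dz": 0.044, "roll": 0, "claw": 0}, {"dx": 0.001, "dy": -0.004, "dz": 0.05, "roll": 0, "claw": 0}, {"dx": 0.001, "dy": -0.004, "dz": 0.055, "roll": 0, "claw": 0}]}}

```text
time_s: 51.9
ee_pos: [0.6136, 0.0599, 0.0439]
ee_rot: [0.014, 0.725, 0.688, 0.018]
contact_force: [-4.2, -1.4, 6.5]
gripper_width: 0.0002
```

Request:
{"method": "apply_moves", "body": {"rows": [{"dx": 0, "dy": 0, "dz": 0.002, "roll": 0, "claw": 0}, {"dx": 0, "dy": 0, "dz": 0.004, "roll": 0, "claw": 0}, {"dx": 0, "dy": 0, "dz": 0.005, "roll": 0, "claw": 0}, {"dx": 0, "dy": 0, "dz": 0.005, "roll": 0, "claw": 0}]}}

```text
time_s: 52.3
ee_pos: [0.6134, 0.0598, 0.0407]
ee_rot: [0.015, 0.725, 0.688, 0.018]
contact_force: [-5.5, -1.5, 17.2]
gripper_width: -0.0
```

Request:
{"method": "apply_moves", "body": {"rows": [{"dx": 0, "dy": 0, "dz": 0.002, "roll": 0, "claw": 0}, {"dx": 0, "dy": 0, "dz": 0.003, "roll": 0, "claw": 0}, {"dx": 0, "dy": 0, "dz": 0.003, "roll": 0, "claw": 0}, {"dx": 0, "dy": 0, "dz": 0.003, "roll": 0, "claw": 0}, {"dx": 0, "dy": 0, "dz": 0.003, "roll": 0, "claw": 0}]}}

```text
time_s: 52.8
ee_pos: [0.6134, 0.0598, 0.0404]
ee_rot: [0.015, 0.725, 0.688, 0.019]
contact_force: [-6.7, -1.1, 23.1]
gripper_width: 0.0002
```

```bash
python3 ped.py | tail -15
```

```text
[0.61344532 0.05977323 0.04044579] [-6.74155108 -1.09224946 23.08120949] stop [ 0.0008  0.0015 -0.0005]
pedal angle 0.21899824151767722 147
-0.065 64 [0.0083 0.0345 0.1079]
-0.055 107 [0.0142 0.0637 0.1085]
-0.045 63 [0.0142 0.0452 0.0965]
-0.035 25 [0.0221 0.0428 0.0988]
-0.025 11 [0.0153 0.0397 0.0426]
-0.015 15 [0.0138 0.0387 0.0429]
-0.005 21 [0.0127 0.0383 0.0415]
0.005 19 [0.0123 0.0403 0.0416]
0.015 21 [0.013  0.0394 0.0421]
0.025 18 [0.0124 0.0381 0.0417]
0.035 17 [0.0118 0.0389 0.0425]
0.045 23 [0.0132 0.0394 0.0416]
0.055 16 [0.0122 0.0399 0.0415]
```

The plate is level again at 23 N. I'll let it up and clear out to a free spot.

Request:
{"method": "apply_moves", "body": {"rows": [{"dx": 0, "dy": 0, "dz": -0.01, "roll": 0, "claw": 0}, {"dx": 0, "dy": 0.002, "dz": -0.025, "roll": 0, "claw": 0}, {"dx": 0, "dy": 0.004, "dz": -0.04, "roll": 0, "claw": 0}, {"dx": 0, "dy": 0.004, "dz": -0.07, "roll": 0, "claw": 0}, {"dx": 0, "dy": 0, "dz": -0.11, "roll": 0, "claw": 0}, {"dx": 0, "dy": 0, "dz": -0.15, "roll": 0, "claw": 0}, {"dx": -0.04, "dy": -0.03, "dz": -0.16, "roll": 0, "claw": 0}, {"dx": -0.08, "dy": -0.06, "dz": -0.16, "roll": 0, "claw": 0}, {"dx": -0.12, "dy": -0.09, "dz": -0.16, "roll": 0, "claw": 0}, {"dx": -0.14, "dy": -0.1, "dz": -0.16, "roll": 0, "claw": 0}]}}

```text
time_s: 53.85
ee_pos: [0.4949, -0.0769, 0.1939]
ee_rot: [0.014, 0.726, 0.688, 0.018]
contact_force: [0.0, 0.1, -1.5]
gripper_width: -0.0001
```

```bash
python3 ped.py | tail -14; python3 - <<'E'
from h import *
t=shot('top','fin'); sd=shot('side'); W=cloud(t)
print(W[164:181:3,172:192:3,2].round(3))
print('pedal top col',[W[r,236,2].round(3) for r in range(146,184,6)])
for c,n in((sd,'side'),(t,'top')):
    W=cloud(c); m=(np.hypot(W[...,0]-.596,W[...,1]+.265)<.06)&(W[...,2]>.055)&(W[...,2]<.08); p=W[m]
    lo,hi=np.percentile(p,[2,98],0); print(n,'knob',(lo+hi)/2,hi-lo)
for b in bearings(t): 
    if b[2][0]>.4: print(b[0],b[1],b[2],b[4])
E
```

```text
pedal angle -0.05117319632322357 88
-0.065 43 [0.0082 0.0136 0.0779]
-0.055 39 [0.0116 0.0228 0.0787]
-0.045 61 [0.0132 0.0244 0.0353]
-0.035 28 [0.0265 0.0313 0.0722]
-0.025 16 [0.0178 0.0299 0.0708]
-0.015 12 [0.0134 0.0653 0.0687]
-0.005 22 [0.0122 0.0147 0.0628]
0.005 27 [0.0123 0.0143 0.058 ]
0.015 26 [0.0129 0.0163 0.0564]
0.025 24 [0.0118 0.0146 0.0533]
0.035 21 [0.0135 0.0156 0.0496]
0.045 26 [0.0121 0.0273 0.0478]
0.055 26 [0.0118 0.0399 0.0438]
[[0.079 0.062 0.079 0.085 0.046 0.129 0.116]
 [0.062 0.093 0.095 0.095 0.096 0.126 0.123]
 [0.05  0.098 0.089 0.094 0.094 0.123 0.123]
 [0.05  0.094 0.094 0.096 0.094 0.128 0.112]
 [0.051 0.05  0.094 0.091 0.058 0.122 0.105]
 [0.068 0.049 0.051 0.123 0.121 0.113 0.073]]
pedal top col [np.float64(0.041), np.float64(0.045), np.float64(0.052), np.float64(0.057), np.float64(0.064), np.float64(0.071), np.float64(0.078)]
side knob [ 0.59529929 -0.26493274  0.06325123] [0.03435478 0.03644667 0.0131749 ]
top knob [ 0.59631069 -0.26587926  0.06355352] [0.03422359 0.03614973 0.01184437]
[ 99.9 133.9] 225 [0.7808 0.5161 0.012 ] 63.0
[238.4 115.1] 386 [0.8274 0.077  0.0132] 4.0
[ 68.  115.8] 73 [0.8065 0.5869 0.011 ] 98.0
[274.4 130.2] 476 [ 0.7681 -0.0402  0.0114] 0.0
[367.  130.8] 73 [ 0.7707 -0.3229  0.0133] 2.0
[392.2 133.4] 178 [ 0.767  -0.3881  0.0122] 2.0
[302.5 139.4] 481 [ 0.7398 -0.1257  0.0112] 0.0
[217.2 177.8] 1771 [0.6323 0.1376 0.0117] 3.0
[192.5 155.7] 250 [0.6839 0.2247 0.0115] 5.0
[113.7 171.6] 869 [0.6321 0.4395 0.0102] 0.0
[424.3 193.6] 452 [ 0.559  -0.4839  0.012 ] 4.5
[332.6 180.1] 54 [ 0.6218 -0.2166  0.008 ] 121.0
[333.  191.1] 54 [ 0.5857 -0.2174  0.0105] 119.5
[357.7 203.2] 92 [ 0.5515 -0.2901  0.0079] 120.0
[390.3 226.7] 125 [ 0.4834 -0.3838  0.0108] 239.0
[177.9 236.9] 120 [0.4422 0.238  0.0095] 240.0
```

View pics/fin.png

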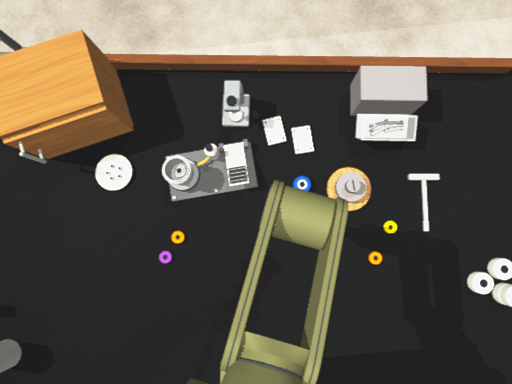

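The final picture shows the cap centred on the mat at (350,187), the bearings in the pot at (180,171), the pedal up and the bystanders where they were. Handing in.

```bash
python3 -c "
from workcell import ctrl; print(ctrl.job_done())"
```

```text
the job is handed in; nothing more can be done
None
```

I carried out the whole task and handed it in after about 54 s of the 210 s; the interface gave no verdict.

**What I did**
- **Cap:** I unscrewed it in three regripped turns, about 13.5 rad in all, and stood it knob up on the cork mat.
- **Bearings:** All four grey bearings went into the pot, including one that had been knocked about 5 cm aside during the run.
- **Pedal:** I then pumped it twice, each time down to its hard stop (21 N and 23 N), held there and let right up.

**Last checks**
- **Cap:** Both cameras put its axis within about 2 mm of the mat's centre. It stood upright, with its top at about 67 mm, when checked after release.
- **Bearings:** They lie in a flat stack with its top at 0.094 m, 31 mm below the rim. No grey bearing is left on the bench.
- **Pedal:** Its plate is back at the rest slope.
- **Bystanders:** The risers, saucer and T-tool measure within 1 mm of where they started. The wheel was only checked by eye in the final picture, where it looks unmoved.
- **Arm:** It is clear of everything.

**Checks that disagreed**
- **Pedal angle fit:** My automatic line fit gave wrong values because it picked up points on the base plate. I judged the pedal from its height profile instead.
- **Tool tilt:** The tool had drifted about 0.04 rad off vertical by the end, which had no effect on the job.

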